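# Close re-sealed control units and clamp them in a row

### The arm

A 6-joint arm with a two-finger parallel gripper is mounted at the origin on the work surface. World frame = base frame: x ahead of the robot, y to its left, z up, the work surface at z = 0. Lengths are in m, angles in degrees, forces in N, time in s.
With the tool pointing down it reaches from about 0.25 to 0.725 m from the base axis. Payload 9.7 kg.
Tool frame: the origin (TCP) lies midway between the tips of the shut fingers; the grasp point (between the pads) lies bot.grasp_offset behind it (bot.grasp_offset is the distance from the TCP to the grasp point, in m); x points along the fingers, y is the direction in which the jaws open and shut, and the axes are right-handed (so a half turn about x gives the same grasp; the last joint's range is limited). The gripper opens to 85 mm and grips with 20 to 120 N. Pads are 22 mm wide; open, the fingers measure 114 mm over their backs; the gripper's body (76 mm by 85 mm) begins 54 mm behind the grasp point. The pads swing forward as they close: fully open they stand 13 mm farther back than shut.
Start: joints at [75.917, 4.979, 10.078, 95.1, 0, 90], TCP at [0.134, 0.533, 0.231] pointing down, gripper open.
Joint ranges: [-179.16, 179.16], [-48.56, 103.87], [-65.8, 70.77], [-126.05, 130.52], [-82.76, 87.17], [-180, 180]. Speed limits (degrees/s): [127.2, 127.2, 147.25, 180, 180, 180].

### API

Orientations are given as [roll, pitch, yaw] about the fixed x, y, z axes, in that order (R = Rz(yaw) Ry(pitch) Rx(roll)).
In Python, from workcell import status, camera, bot gives the robot as it stands.
- The arm moves only by the shell command python3 -m jog 'ROWS' [OPENING] [FORCE]. ROWS is text: rows parted by semicolons, each of 4 numbers parted by spaces: the shift along the tool's x, y, z in mm, then the turn about the tool's x in degrees. A call has exactly 8 rows; each row is the pose to reach, as a shift and turn from the pose commanded when the call began, along the tool's axes at that moment; what a row does not reach only later rows make up. A row lasts 1/8 s, in which the tool goes at most 62.5 mm and 10.7 degrees, less where a joint would pass 70% of its speed; a pose out of reach is approached as far as the arm can. A call with a gripper value outside its range is refused whole. OPENING is the opening, from 0 (shut) to 1 (fully open), set as the call begins (- or left out, the last holds). The fingers move at their own pace and stop on an object; FORCE is the grip in N (left out, the last holds). Time passes only in rows, so rows that repeat a pose let the fingers close, or fill a call up. It gives the time, the measured TCP pose, the force and the opening at its end, in the units of the state.
- status.get_obs(): the state, without advancing time (a new reading comes with each control period).
- camera(name): name is "side" or "top" or "wrist"; returns a dict with "color" (400x640x3 uint8, red, green, blue), "vfov" (degrees; the focal length in pixels is half the picture's height over the tangent of half this angle, whatever the lens; pixels are square), "cx", "cy" (the principal point, pixels), "rvec" (rotation vector, rad) and "tvec" (3), from world to camera coordinates, as OpenCV has them. Camera axes: x right, y down, z forward; pixel columns grow to the right and rows downward; lengths in m; the calibration is good to about 2 mm. A picture is of the moment at which its call begins. There is no depth.
- bot.job_done(): hands the job in, once; it reports no verdict.
The state is a dict: "time": time; "q": joint angles; "qd": joint speeds; "joint_efforts": joint torques, N m; "ee_pos": TCP position; "tcp_rot": TCP orientation; "wrist_force": force on the tool from outside, world axes, zero at the start; "torque": the same for the moment, N m; "opening": finger opening in m.
Only numpy, scipy, OpenCV 4.12 (cv2) and the standard library are available. Lean on these libraries where they do the work, as an engineer would, in place of code of your own. Each camera call takes 0.05 s, during which the arm holds its last target. There are 200 camera calls.

### The job

The re-sealed control units must cure under the clamp. Swing its pressure bar up out of the way; press every unit's cover down until it is fully home, and slide the units, without lifting them off the table, into an even row against the clamp rail, sockets towards the robot, back edges flush and square to the rail, one centred on each mark, starting at the left-hand mark (as the robot sees it) and skipping none. Then swing the bar down onto the row and let go, leaving the other things on the table where they are.

Things in the scene. Friction and masses are not known exactly. Their poses are not given: they have to be found in the camera images.
- unit1: control unit (4 or 5 present, all alike): aluminium housing 84 (x) x 76 (y) x 20 mm, 0.3 to 0.6 kg, steel cover on top (28 mm tall over all when home, up to 34 proud). Origin: centre of underside. A black plug socket 50 mm wide (y), 28 mm deep, 4 to 24 mm above the table, sticks out of its -x face (x -42 to -70 mm); pinched across the 50 mm it serves to slide the unit. +x: plain back edge
- cover1 (a joint): travel of the press-on cover of unit1, m: 0 = standing 6 mm proud, with the dark seal showing in the gap, 0.006 = fully home. The clips yield stiffly at about 8 N straight down, stay where they are left, and end at a solid stop; 12 to 20 N does no harm
- unit2: control unit (4 or 5 present, all alike): aluminium housing 84 (x) x 76 (y) x 20 mm, 0.3 to 0.6 kg, steel cover on top (28 mm tall over all when home, up to 34 proud). Origin: centre of underside. A black plug socket 50 mm wide (y), 28 mm deep, 4 to 24 mm above the table, sticks out of its -x face (x -42 to -70 mm); pinched across the 50 mm it serves to slide the unit. +x: plain back edge
- cover2 (a joint): travel of the press-on cover of unit2, m: 0 = standing 6 mm proud, with the dark seal showing in the gap, 0.006 = fully home. The clips yield stiffly at about 8 N straight down, stay where they are left, and end at a solid stop; 12 to 20 N does no harm
- unit3: control unit (4 or 5 present, all alike): aluminium housing 84 (x) x 76 (y) x 20 mm, 0.3 to 0.6 kg, steel cover on top (28 mm tall over all when home, up to 34 proud). Origin: centre of underside. A black plug socket 50 mm wide (y), 28 mm deep, 4 to 24 mm above the table, sticks out of its -x face (x -42 to -70 mm); pinched across the 50 mm it serves to slide the unit. +x: plain back edge
- cover3 (a joint): travel of the press-on cover of unit3, m: 0 = standing 6 mm proud, with the dark seal showing in the gap, 0.006 = fully home. The clips yield stiffly at about 8 N straight down, stay where they are left, and end at a solid stop; 12 to 20 N does no harm
- unit4: control unit (4 or 5 present, all alike): aluminium housing 84 (x) x 76 (y) x 20 mm, 0.3 to 0.6 kg, steel cover on top (28 mm tall over all when home, up to 34 proud). Origin: centre of underside. A black plug socket 50 mm wide (y), 28 mm deep, 4 to 24 mm above the table, sticks out of its -x face (x -42 to -70 mm); pinched across the 50 mm it serves to slide the unit. +x: plain back edge
- cover4 (a joint): travel of the press-on cover of unit4, m: 0 = standing 6 mm proud, with the dark seal showing in the gap, 0.006 = fully home. The clips yield stiffly at about 8 N straight down, stay where they are left, and end at a solid stop; 12 to 20 N does no harm
- unit5: control unit (4 or 5 present, all alike): aluminium housing 84 (x) x 76 (y) x 20 mm, 0.3 to 0.6 kg, steel cover on top (28 mm tall over all when home, up to 34 proud). Origin: centre of underside. A black plug socket 50 mm wide (y), 28 mm deep, 4 to 24 mm above the table, sticks out of its -x face (x -42 to -70 mm); pinched across the 50 mm it serves to slide the unit. +x: plain back edge
- cover5 (a joint): travel of the press-on cover of unit5, m: 0 = standing 6 mm proud, with the dark seal showing in the gap, 0.006 = fully home. The clips yield stiffly at about 8 N straight down, stay where they are left, and end at a solid stop; 12 to 20 N does no harm
- clamp: curing clamp, fixed, lies a little differently each time: aluminium rail 540 (y) x 30 (x) x 30 mm between two steel pivot plates 46 mm tall. Origin: centre of the rail at table height. Units stand against its -x face, which looks to the robot, 15 mm from the origin; +y is the left end as the robot sees it. Five black marks on top, 105 mm apart, show the places
- station1 (a point): place 1 of 5 counted from the left-hand (+y) end: point on the table where the origin of a unit lies when its back edge is flush against the rail and it is centred on mark 1; same axes as the clamp. A unit that stands right there has the same orientation as the clamp, socket towards the robot
- station2 (a point): place 2 of 5 counted from the left-hand (+y) end: point on the table where the origin of a unit lies when its back edge is flush against the rail and it is centred on mark 2; same axes as the clamp. A unit that stands right there has the same orientation as the clamp, socket towards the robot
- station3 (a point): place 3 of 5 counted from the left-hand (+y) end: point on the table where the origin of a unit lies when its back edge is flush against the rail and it is centred on mark 3; same axes as the clamp. A unit that stands right there has the same orientation as the clamp, socket towards the robot
- station4 (a point): place 4 of 5 counted from the left-hand (+y) end: point on the table where the origin of a unit lies when its back edge is flush against the rail and it is centred on mark 4; same axes as the clamp. A unit that stands right there has the same orientation as the clamp, socket towards the robot
- station5 (a point): place 5 of 5 counted from the left-hand (+y) end: point on the table where the origin of a unit lies when its back edge is flush against the rail and it is centred on mark 5; same axes as the clamp. A unit that stands right there has the same orientation as the clamp, socket towards the robot
- bar (a joint): angle of the pressure bar, rad: 12 mm steel bar along the rail with five rubber pads 105 mm apart, 0.4 kg, hinged on a line along the clamp's y, 28 mm above the clamp's origin. 1.45 = up and back at its stop (stays up beyond about 1.3), 0 = pads resting on covers that are home, -0.05 = lower stop. Turns almost freely; falls towards the robot once past upright
- bar_knob (a point): centre of the black ball knob, 26 mm across, on a stem in the middle of the bar, 135 mm from the hinge line; at bar angle 0 it is 130 mm to the clamp's -x of the hinge line and 37 mm above it, and it turns up with the bar. Can be pinched from above with a finger on its +y and -y sides; it turns between them
- screwdriver: screwdriver, 190 mm, lying on the table; bystander, origin under its middle
- tape_roll: roll of tape lying flat, 84 mm across, 24 mm tall; bystander, origin at the centre of its underside
- multimeter: yellow multimeter 150 x 75 x 34 mm; bystander, origin at the centre of its underside
- cartridge: white sealant cartridge, 48 mm thick and 225 mm long with nozzle, lying beyond the clamp; bystander, origin under it
- phone: black telephone 150 x 72 x 9 mm; bystander, origin at the centre of its underside
There are look-alikes about, which are no part of the job. What is shaped like the unit5 but purple is not meant.

How it is judged (in metres and radians):
On the way, in this order (a step that is already met when the one before it is completed fails the run):
1. the pressure bar is swung up out of the way (value of joint bar above 1.25 rad), for 0.2 s.
2. every cover is fully home and all units stand in the row against the rail, one per mark from the left (value of joint each of cover1, cover2, cover3, cover4, cover5 above 0.005 m and ((x of unit1 in the frame of station1 between -0.005 and 0.005 m and y of unit1 in the frame of station1 between -0.008 and 0.008 m and angle between the x axis of unit1 and the x axis of station1, either way round below 0.07 rad) or (x of unit1 in the frame of station2 between -0.005 and 0.005 m and y of unit1 in the frame of station2 between -0.008 and 0.008 m and angle between the x axis of unit1 and the x axis of station2, either way round below 0.07 rad) or (x of unit1 in the frame of station3 between -0.005 and 0.005 m and y of unit1 in the frame of station3 between -0.008 and 0.008 m and angle between the x axis of unit1 and the x axis of station3, either way round below 0.07 rad) or (x of unit1 in the frame of station4 between -0.005 and 0.005 m and y of unit1 in the frame of station4 between -0.008 and 0.008 m and angle between the x axis of unit1 and the x axis of station4, either way round below 0.07 rad) or (x of unit1 in the frame of station5 between -0.005 and 0.005 m and y of unit1 in the frame of station5 between -0.008 and 0.008 m and angle between the x axis of unit1 and the x axis of station5, either way round below 0.07 rad)) and ((x of unit2 in the frame of station1 between -0.005 and 0.005 m and y of unit2 in the frame of station1 between -0.008 and 0.008 m and angle between the x axis of unit2 and the x axis of station1, either way round below 0.07 rad) or (x of unit2 in the frame of station2 between -0.005 and 0.005 m and y of unit2 in the frame of station2 between -0.008 and 0.008 m and angle between the x axis of unit2 and the x axis of station2, either way round below 0.07 rad) or (x of unit2 in the frame of station3 between -0.005 and 0.005 m and y of unit2 in the frame of station3 between -0.008 and 0.008 m and angle between the x axis of unit2 and the x axis of station3, either way round below 0.07 rad) or (x of unit2 in the frame of station4 between -0.005 and 0.005 m and y of unit2 in the frame of station4 between -0.008 and 0.008 m and angle between the x axis of unit2 and the x axis of station4, either way round below 0.07 rad) or (x of unit2 in the frame of station5 between -0.005 and 0.005 m and y of unit2 in the frame of station5 between -0.008 and 0.008 m and angle between the x axis of unit2 and the x axis of station5, either way round below 0.07 rad)) and ((x of unit3 in the frame of station1 between -0.005 and 0.005 m and y of unit3 in the frame of station1 between -0.008 and 0.008 m and angle between the x axis of unit3 and the x axis of station1, either way round below 0.07 rad) or (x of unit3 in the frame of station2 between -0.005 and 0.005 m and y of unit3 in the frame of station2 between -0.008 and 0.008 m and angle between the x axis of unit3 and the x axis of station2, either way round below 0.07 rad) or (x of unit3 in the frame of station3 between -0.005 and 0.005 m and y of unit3 in the frame of station3 between -0.008 and 0.008 m and angle between the x axis of unit3 and the x axis of station3, either way round below 0.07 rad) or (x of unit3 in the frame of station4 between -0.005 and 0.005 m and y of unit3 in the frame of station4 between -0.008 and 0.008 m and angle between the x axis of unit3 and the x axis of station4, either way round below 0.07 rad) or (x of unit3 in the frame of station5 between -0.005 and 0.005 m and y of unit3 in the frame of station5 between -0.008 and 0.008 m and angle between the x axis of unit3 and the x axis of station5, either way round below 0.07 rad)) and ((x of unit4 in the frame of station1 between -0.005 and 0.005 m and y of unit4 in the frame of station1 between -0.008 and 0.008 m and angle between the x axis of unit4 and the x axis of station1, either way round below 0.07 rad) or (x of unit4 in the frame of station2 between -0.005 and 0.005 m and y of unit4 in the frame of station2 between -0.008 and 0.008 m and angle between the x axis of unit4 and the x axis of station2, either way round below 0.07 rad) or (x of unit4 in the frame of station3 between -0.005 and 0.005 m and y of unit4 in the frame of station3 between -0.008 and 0.008 m and angle between the x axis of unit4 and the x axis of station3, either way round below 0.07 rad) or (x of unit4 in the frame of station4 between -0.005 and 0.005 m and y of unit4 in the frame of station4 between -0.008 and 0.008 m and angle between the x axis of unit4 and the x axis of station4, either way round below 0.07 rad) or (x of unit4 in the frame of station5 between -0.005 and 0.005 m and y of unit4 in the frame of station5 between -0.008 and 0.008 m and angle between the x axis of unit4 and the x axis of station5, either way round below 0.07 rad)) and ((x of unit5 in the frame of station1 between -0.005 and 0.005 m and y of unit5 in the frame of station1 between -0.008 and 0.008 m and angle between the x axis of unit5 and the x axis of station1, either way round below 0.07 rad) or (x of unit5 in the frame of station2 between -0.005 and 0.005 m and y of unit5 in the frame of station2 between -0.008 and 0.008 m and angle between the x axis of unit5 and the x axis of station2, either way round below 0.07 rad) or (x of unit5 in the frame of station3 between -0.005 and 0.005 m and y of unit5 in the frame of station3 between -0.008 and 0.008 m and angle between the x axis of unit5 and the x axis of station3, either way round below 0.07 rad) or (x of unit5 in the frame of station4 between -0.005 and 0.005 m and y of unit5 in the frame of station4 between -0.008 and 0.008 m and angle between the x axis of unit5 and the x axis of station4, either way round below 0.07 rad) or (x of unit5 in the frame of station5 between -0.005 and 0.005 m and y of unit5 in the frame of station5 between -0.008 and 0.008 m and angle between the x axis of unit5 and the x axis of station5, either way round below 0.07 rad)) and ((x of unit1 in the frame of station1 between -0.005 and 0.005 m and y of unit1 in the frame of station1 between -0.008 and 0.008 m and angle between the x axis of unit1 and the x axis of station1, either way round below 0.07 rad) or (x of unit2 in the frame of station1 between -0.005 and 0.005 m and y of unit2 in the frame of station1 between -0.008 and 0.008 m and angle between the x axis of unit2 and the x axis of station1, either way round below 0.07 rad) or (x of unit3 in the frame of station1 between -0.005 and 0.005 m and y of unit3 in the frame of station1 between -0.008 and 0.008 m and angle between the x axis of unit3 and the x axis of station1, either way round below 0.07 rad) or (x of unit4 in the frame of station1 between -0.005 and 0.005 m and y of unit4 in the frame of station1 between -0.008 and 0.008 m and angle between the x axis of unit4 and the x axis of station1, either way round below 0.07 rad) or (x of unit5 in the frame of station1 between -0.005 and 0.005 m and y of unit5 in the frame of station1 between -0.008 and 0.008 m and angle between the x axis of unit5 and the x axis of station1, either way round below 0.07 rad)) and ((x of unit1 in the frame of station2 between -0.005 and 0.005 m and y of unit1 in the frame of station2 between -0.008 and 0.008 m and angle between the x axis of unit1 and the x axis of station2, either way round below 0.07 rad) or (x of unit2 in the frame of station2 between -0.005 and 0.005 m and y of unit2 in the frame of station2 between -0.008 and 0.008 m and angle between the x axis of unit2 and the x axis of station2, either way round below 0.07 rad) or (x of unit3 in the frame of station2 between -0.005 and 0.005 m and y of unit3 in the frame of station2 between -0.008 and 0.008 m and angle between the x axis of unit3 and the x axis of station2, either way round below 0.07 rad) or (x of unit4 in the frame of station2 between -0.005 and 0.005 m and y of unit4 in the frame of station2 between -0.008 and 0.008 m and angle between the x axis of unit4 and the x axis of station2, either way round below 0.07 rad) or (x of unit5 in the frame of station2 between -0.005 and 0.005 m and y of unit5 in the frame of station2 between -0.008 and 0.008 m and angle between the x axis of unit5 and the x axis of station2, either way round below 0.07 rad)) and ((x of unit1 in the frame of station3 between -0.005 and 0.005 m and y of unit1 in the frame of station3 between -0.008 and 0.008 m and angle between the x axis of unit1 and the x axis of station3, either way round below 0.07 rad) or (x of unit2 in the frame of station3 between -0.005 and 0.005 m and y of unit2 in the frame of station3 between -0.008 and 0.008 m and angle between the x axis of unit2 and the x axis of station3, either way round below 0.07 rad) or (x of unit3 in the frame of station3 between -0.005 and 0.005 m and y of unit3 in the frame of station3 between -0.008 and 0.008 m and angle between the x axis of unit3 and the x axis of station3, either way round below 0.07 rad) or (x of unit4 in the frame of station3 between -0.005 and 0.005 m and y of unit4 in the frame of station3 between -0.008 and 0.008 m and angle between the x axis of unit4 and the x axis of station3, either way round below 0.07 rad) or (x of unit5 in the frame of station3 between -0.005 and 0.005 m and y of unit5 in the frame of station3 between -0.008 and 0.008 m and angle between the x axis of unit5 and the x axis of station3, either way round below 0.07 rad)) and ((x of unit1 in the frame of station4 between -0.005 and 0.005 m and y of unit1 in the frame of station4 between -0.008 and 0.008 m and angle between the x axis of unit1 and the x axis of station4, either way round below 0.07 rad) or (x of unit2 in the frame of station4 between -0.005 and 0.005 m and y of unit2 in the frame of station4 between -0.008 and 0.008 m and angle between the x axis of unit2 and the x axis of station4, either way round below 0.07 rad) or (x of unit3 in the frame of station4 between -0.005 and 0.005 m and y of unit3 in the frame of station4 between -0.008 and 0.008 m and angle between the x axis of unit3 and the x axis of station4, either way round below 0.07 rad) or (x of unit4 in the frame of station4 between -0.005 and 0.005 m and y of unit4 in the frame of station4 between -0.008 and 0.008 m and angle between the x axis of unit4 and the x axis of station4, either way round below 0.07 rad) or (x of unit5 in the frame of station4 between -0.005 and 0.005 m and y of unit5 in the frame of station4 between -0.008 and 0.008 m and angle between the x axis of unit5 and the x axis of station4, either way round below 0.07 rad))), for 0.2 s.
3. the pressure bar is down on the row (value of joint bar below 0.06 rad), for 0.2 s.
At the end, for the whole second after the job is handed in: Every cover pressed home (within 1 mm); every unit present stands on one of the places (within 5 mm to and from the rail, 8 mm along it, 4 degrees of square), places 1 to 4 filled and, with five units, place 5 too; the bar down on the covers (within 0.06 rad); all at rest (all of step 2 and value of joint bar below 0.06 rad and linear speed of each of unit1, unit2, unit3, unit4, unit5 below 0.01 m/s); the robot touches nothing.
It fails at once if a unit was lifted off the table (height (world z) of any of unit1, unit2, unit3, unit4, unit5 above 0.02 m).
It fails at once if a bystander was moved more than 5 cm (distance of any of screwdriver, tape_roll, multimeter, cartridge, phone from where it was at the start of the episode above 0.05 m).
Of unit1, unit2, unit3, unit4, unit5 only 4 to 5 are there at a start; the rules pass over those that are not, and their reading is None.
At some moment in a run one of unit1, unit2, unit3, unit4, unit5 may be knocked a few centimetres aside while the robot is not near it.
Once in a run the grip may slacken for a moment while it holds something.
It also fails if it takes over 210 s, if anything falls off the work surface, if the arm or the gripper's body presses on something with over 40 N, if the wrist force passes 120 N, or if a joint passes its speed limit or range.

## Working session

There is one attempt and no reset: what is moved stays moved. The work goes in short steps, Python scripts to look and compute and a shell command to move; the robot and the scene stay as the last step left them, time stands still between calls to the robot, and variables do not carry over. Pictures are saved under pics/ and viewed, about 12 in all and at most 16, crops included, and the job is handed in when it is done.

```bash
ls; mkdir -p pics; cat > h.py <<'E'
import numpy as np, cv2
from workcell import status, camera, bot
from scipy.spatial.transform import Rotation as R
def snap(n,f,crop=None,scale=1):
    c=camera(n); im=c["color"][:,:,::-1]
    np.savez('pics/'+f+'.npz',**{k:v for k,v in c.items()})
    if crop: x0,y0,x1,y1=crop; im=im[y0:y1,x0:x1]
    im=cv2.resize(im,None,fx=scale,fy=scale,interpolation=cv2.INTER_CUBIC)
    cv2.imwrite('pics/'+f+'.png',im); return c
def load(f): return dict(np.load('pics/'+f+'.npz'))
def KRt(c):
    fl=200/np.tan(np.radians(float(c["vfov"]))/2)
    K=np.array([[fl,0,float(c["cx"])],[0,fl,float(c["cy"])],[0,0,1]])
    return K,cv2.Rodrigues(np.array(c["rvec"],float))[0],np.array(c["tvec"],float).ravel()
def w(c,u,v,z):
    K,Rm,t=KRt(c); d=Rm.T@np.linalg.inv(K)@[u,v,1]; o=-Rm.T@t
    return o+d*(z-o[2])/d[2]
def px(c,p):
    K,Rm,t=KRt(c); q=K@(Rm@np.array(p,float)+t); return q[:2]/q[2]
E
python3 - <<'E'
from h import *
print(status.get_obs()); print(bot.grasp_offset,[a for a in dir(bot) if a[0]!='_'])
for n in("top","side"):
    c=snap(n,n+"0"); K,Rm,t=KRt(c); print(n,c["vfov"],c["cx"],c["cy"],-Rm.T@t,Rm[2], [k for k in c])
E
```

```text
pics
{'time': 0.0, 'q': array([ 7.59185086e+01,  5.01220214e+00,  1.00349406e+01,  9.50989783e+01,
       -9.52852029e-04,  8.99993466e+01]), 'qd': array([ 0.03502365,  0.00702453, -0.03777505, -0.05875173, -0.05409184,
       -0.04496144]), 'joint_efforts': array([-5.74844016e-04, -5.20390248e+01,  4.64801788e+01,  1.65508571e-02,
       -1.26087725e-04, -2.62876756e-05]), 'ee_pos': array([0.13376682, 0.53325759, 0.23057685]), 'tcp_rot': array([ -89.28460279,   89.92375429, -103.36544017]), 'wrist_force': array([1.0820497 , 0.82089375, 0.06467636]), 'torque': array([ 0.03350688, -0.00783311,  0.03277597]), 'opening': 0.08532261182847369}
0.0187 ['PlanningError', 'grasp_offset', 'job_done']
top 55.85859417036688 316.75397457091657 196.03193961541945 [0.44409048 0.08836349 1.2806709 ] [ 0.07865749 -0.01784282 -0.99674201] ['color', 'vfov', 'cx', 'cy', 'rvec', 'tvec']
side 42.99893982010548 315.86531733193647 196.3928924364542 [-0.51213001 -1.02302786  1.0509825 ] [ 0.58420864  0.60183693 -0.54451132] ['color', 'vfov', 'cx', 'cy', 'rvec', 'tvec']
```

View pics/top0.png

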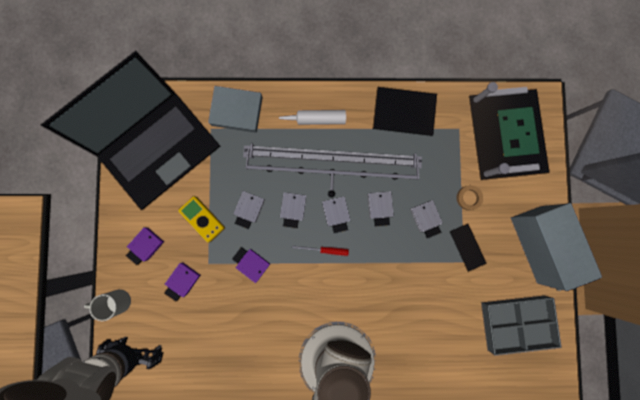

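View pics/side0.png

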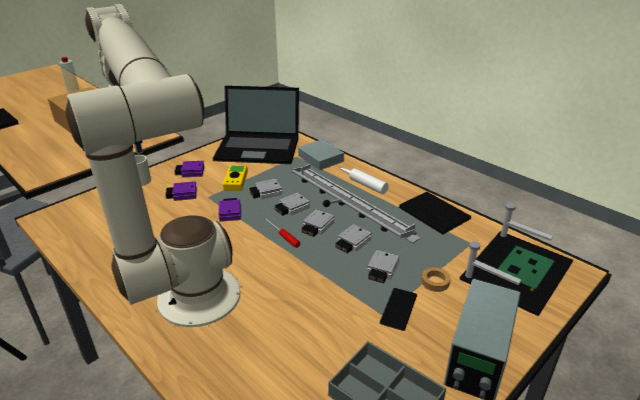

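The top view shows 5 grey units at about (248,209), (292,207), (336,213), (381,207) and (427,218). The bar is down with its knob at (332,193). The purple ones are look-alikes. Next I'll enlarge it.

```bash
python3 - <<'E'
from h import *
c=load("top0"); im=c["color"][:,:,::-1]
a=cv2.resize(im[138:240,230:330],(800,816),interpolation=cv2.INTER_CUBIC)
for f,x0 in(("L",230),("R",340)):
    pass
a=cv2.resize(im[140:250,230:360],None,fx=6,fy=6,interpolation=cv2.INTER_CUBIC)[:600]
b=cv2.resize(im[140:240,330:460],None,fx=6,fy=6,interpolation=cv2.INTER_CUBIC)
cv2.imwrite('pics/zl.png',cv2.resize(im[140:240,230:360],None,fx=6,fy=6,interpolation=cv2.INTER_CUBIC)); cv2.imwrite('pics/zr.png',b)
E
```

```text
(no output)
```

View pics/zl.png

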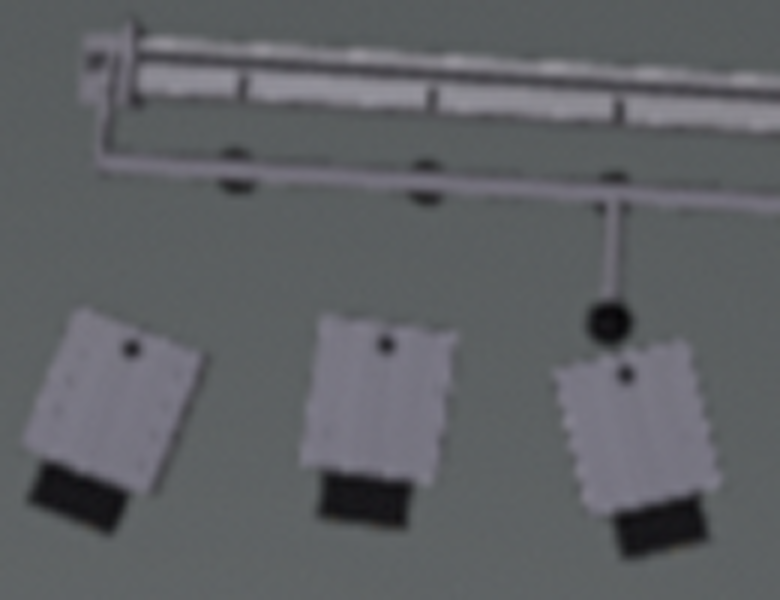

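View pics/zr.png

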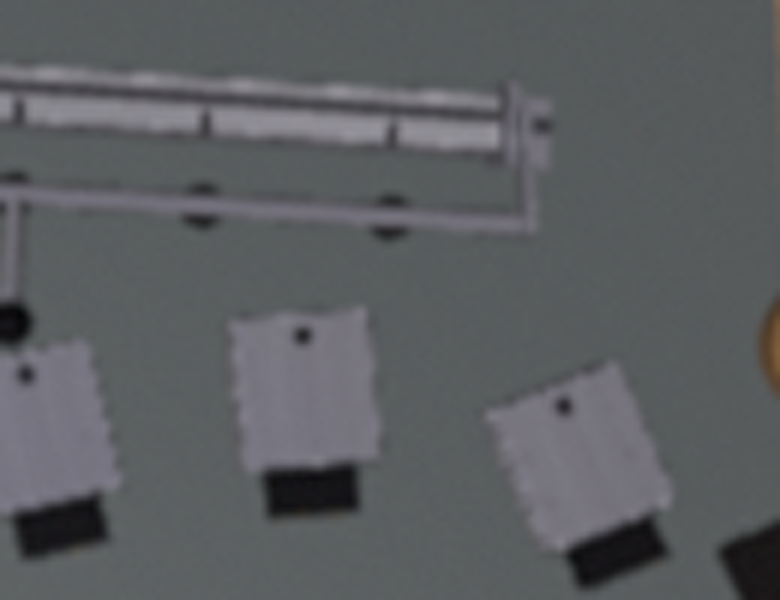

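The crops show the marks (zl) at (242,87), (432,98), (619,109), (zr) at (205,123), (391,134), the knob at zl (609,323), and clear unit corners. Now the poses.

```bash
cat >> h.py <<'E'
def go(tx,ty,tz,yaw=None):
    """shift in tool axes for TCP to reach world target; yaw = world heading (deg) of tool y, mod 180"""
    s=status.get_obs(); p=s["ee_pos"]; M=R.from_euler('xyz',s["tcp_rot"],degrees=True).as_matrix()
    d=1000*M.T@(np.array([tx,ty,tz])-p); h=np.degrees(np.arctan2(M[1,1],M[0,1])); r=0
    if yaw is not None: r=-((yaw-h+90)%180-90)
    print("t %.1f tcp %s heading y %.1f  row: %.1f %.1f %.1f %.1f  q6 %.0f F %s op %.4f"%(s["time"],np.round(p*1000,1),h,*d,r,s["q"][5],np.round(s["wrist_force"],1),s["opening"]))
E
cat > p.py <<'E'
from h import *
c=load("top0")
L=lambda u,v:(230+(u+.5)/6-.5,140+(v+.5)/6-.5); Rr=lambda u,v:(330+(u+.5)/6-.5,140+(v+.5)/6-.5)
mk=[L(242,87),L(432,98),L(619,109),Rr(205,123),Rr(391,134)]
P=np.array([w(c,*m,.03) for m in mk]); print(P.round(4)); d=P[0]-P[4]; print("len",np.linalg.norm(d)/4,"yaw",np.degrees(np.arctan2(-d[0],d[1])))
print("knob",w(c,*L(609,323),.065))
print("frontedge",w(c,*L(140,95),.03),w(c,*Rr(500,153),.03), "back",w(c,*L(140,38),.03))
# corners: back-left, back-right, front-right, front-left
U=[[L(80,308),L(207,352),L(153,495),L(25,447)],[L(321,315),L(458,331),L(432,487),L(302,464)],[L(555,372),L(688,341),L(720,487),L(591,517)],
[Rr(230,322),Rr(366,309),Rr(380,458),Rr(245,470)],[Rr(487,412),Rr(617,362),Rr(672,500),Rr(545,555)]]
for i,u in enumerate(U):
    q=np.array([w(c,*a,.031) for a in u]); x=(q[0]+q[1]-q[2]-q[3])/2; y=(q[0]+q[3]-q[1]-q[2])/2
    print(i+1,q.mean(0).round(4),"len",np.linalg.norm(x).round(4),np.linalg.norm(y).round(4),"yaw",np.degrees([np.arctan2(x[1],x[0]),np.arctan2(-y[0],y[1])]).round(1))
E
python3 p.py; python3 -c "
from h import *
go(.5,.05,.2,90)"
```

```text
[[ 0.684   0.2223  0.03  ]
 [ 0.6778  0.1163  0.03  ]
 [ 0.6715  0.0118  0.03  ]
 [ 0.6635 -0.0923  0.03  ]
 [ 0.6572 -0.1967  0.03  ]]
len 0.10496796660451663 yaw -3.6618313357690258
knob [0.54840579 0.02018155 0.065     ]
frontedge [0.67954762 0.27898896 0.03      ] [ 0.64641646 -0.25784666  0.03      ] back [0.7117555  0.27929549 0.03      ]
1 [0.5092 0.2902 0.031 ] len 0.083 0.0748 yaw [-20.6 -20. ]
2 [0.5095 0.146  0.031 ] len 0.0851 0.0745 yaw [-8.3 -8.5]
3 [0.4925 0.0023 0.031 ] len 0.0825 0.0745 yaw [12.7 12.9]
4 [ 0.5139 -0.1459  0.031 ] len 0.0827 0.0758 yaw [4.6 5.1]
5 [ 0.476  -0.2982  0.031 ] len 0.0833 0.0779 yaw [20.7 21.7]
t 0.1 tcp [133.8 533.3 230.7] heading y 75.9  row: 31.1 -379.6 472.8 -14.1  q6 90 F [-0.1 -0.2 -0.1] op 0.0855
```

```bash
python3 -c "
from h import *
go(.53,.0195,.15,86.34)"
```

```text
t 0.1 tcp [133.8 533.3 230.7] heading y 75.9  row: 81.1 -401.9 509.3 -10.4  q6 90 F [-0.1 -0.2 -0.1] op 0.0855
```

```bash
python3 -m jog '0 -30 40 -1; 10 -80 100 -3; 20 -125 160 -4; 30 -170 215 -5; 35 -215 275 -6; 40 -260 330 -8; 45 -305 385 -9; 50 -350 440 -10' 1 60; python3 -m jog '10 -30 40 0; 25 -52 69 0; 31 -52 69 0; 31 -52 69 0; 31 -52 69 0; 31 -52 69 0; 31 -52 69 0; 31 -52 69 0';  python3 -c "
from h import *
snap('wrist','w1')
go(.548,.0195,.047,86.34)"
```

```text
time: 1.1
ee_pos: [0.43, 0.1468, 0.1866]
tcp_rot: [45.4, 90.0, 41.3]
wrist_force: [1.0, 1.5, 0.3]
opening: 0.0855
time: 2.1
ee_pos: [0.4943, 0.0922, 0.1561]
tcp_rot: [12.7, 90.0, 8.7]
wrist_force: [0.4, -0.4, -0.0]
opening: 0.0852
t 2.1 tcp [494.3  92.1 156. ] heading y 85.9  row: 109.0 -68.7 58.7 -0.4  q6 15 F [-0.   0.3  1. ] op 0.0854
```

View pics/w1.png

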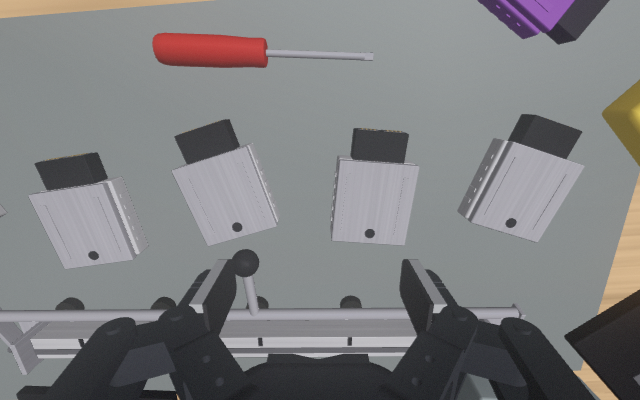

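```bash
python3 -m jog '0 -25 20 0; 0 -50 45 0; 0 -69 59 -0.4; 20 -69 59 -0.4; 50 -69 59 -0.4; 80 -69 59 -0.4; 100 -69 59 -0.4; 108 -69 59 -0.4';  python3 -c "
from h import *
c=load('w1'); print(w(c,245,263,.065))
go(.548,.0195,.047,86.34)"; python3 -m jog '0 0 0 0; 0 0 0 0;0 0 0 0;0 0 0 0;0 0 0 0;0 0 0 0;0 0 0 0;0 0 0 0' 0 40;python3 -c "
from h import *
snap('side','s1',(260,140,460,260),4);go(.548,.0195,.047,86.34)"
```

```text
time: 3.15
ee_pos: [0.5476, 0.0189, 0.0466]
tcp_rot: [-175.0, 89.9, -178.7]
wrist_force: [-0.3, 0.2, 0.4]
opening: 0.0851
[0.54690446 0.02101559 0.065     ]
t 3.1 tcp [547.6  18.9  46.6] heading y 86.3  row: -0.4 0.6 0.4 -0.0  q6 6 F [-0.3  0.2  0.4] op 0.0851
time: 4.15
ee_pos: [0.5487, 0.0194, 0.0489]
tcp_rot: [33.0, 89.9, 29.4]
wrist_force: [-1.5, 2.3, 6.4]
opening: 0.0237
t 4.2 tcp [548.7  19.4  48.9] heading y 86.3  row: 1.9 0.1 -0.7 -0.0  q6 6 F [-1.2  2.6  6. ] op 0.0232
```

View pics/s1.png

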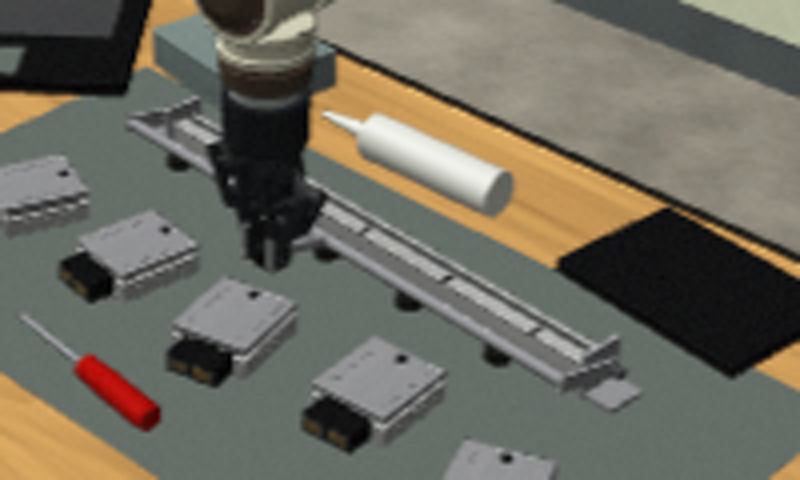

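The knob is gripped at a 23 mm chord, which is above its centre: the bar rests at its lower stop, so the knob is at about z 58. I'll regrip 8 mm lower.

```bash
python3 -m jog '0 0 0 0; 0 0 0 0;0 0 0 0;2 0 0 0;4 0 0 0;8 0 0 0;8 0 0 0;8 0 0 0' 0.6;  python3 -m jog '8 0 0 0; 8 0 0 0;8 0 0 0;8 0 0 0;8 0 0 0;8 0 0 0;8 0 0 0;8 0 0 0' 0 40;python3 -c "
from h import *
go(.548,.0195,.04,86.34)
r=.135;o=np.array([.678,.0107,.028])
for a in [-.05,.1,.3,.5,.7,.9,1.1,1.3,1.45]:
  t=a+.277; print(a,np.round(1000*np.array([-np.cos(t)*r+np.cos(.227)*r, np.sin(t)*r-np.sin(.227)*r]),1))
"
```

```text
time: 5.2
ee_pos: [0.5482, 0.019, 0.0398]
tcp_rot: [-173.9, 90.0, -177.6]
wrist_force: [-0.6, 0.4, 0.4]
opening: 0.0512
time: 6.2
ee_pos: [0.5482, 0.0194, 0.0318]
tcp_rot: [102.8, 89.9, 99.2]
wrist_force: [1.9, 5.9, -1.9]
opening: 0.0236
t 6.2 tcp [548.2  19.4  31.8] heading y 86.3  row: -8.2 0.1 -0.2 -0.0  q6 6 F [ 1.9  5.9 -1.9] op 0.0236
-0.05 [0. 0.]
0.1 [ 6.  19.3]
0.3 [18.4 43.3]
0.5 [35.3 64.3]
0.7 [56.  81.5]
0.9 [79.7 94.3]
1.1 [105.5 102.1]
1.3 [132.4 104.6]
1.45 [152.5 103. ]
```

```bash
python3 -m jog '0 0 0 0; 0 0 0 0;0 0 0 0;-2 0 0 0;-4 0 0 0;-8 0 0 0;-8 0 0 0;-8 0 0 0' 0.6;  python3 -m jog '0 0 0 0; 0 0 0 0;0 0 0 0;0 0 0 0;0 0 0 0;0 0 0 0;0 0 0 0;0 0 0 0' 0 40;python3 -c "
from h import *
go(.548,.0195,.04,86.34)"
```

```text
time: 7.2
ee_pos: [0.5482, 0.019, 0.0399]
tcp_rot: [-40.2, 90.0, -43.9]
wrist_force: [-0.1, 0.7, 0.1]
opening: 0.0514
time: 8.2
ee_pos: [0.5482, 0.0194, 0.04]
tcp_rot: [89.4, 90.0, 85.7]
wrist_force: [-1.0, 5.0, 3.2]
opening: 0.0238
t 8.2 tcp [548.2  19.4  40. ] heading y 86.3  row: -0.0 0.1 -0.2 -0.0  q6 6 F [-1.   5.   3.2] op 0.0238
```

```bash
python3 -m jog '-9 0 2 0; -19 0 6 0;-32 0 12 0;-43 0 18 0;-54 0 27 0;-64 0 35 0;-73 0 45 0;-81 0 56 0';  python3 -m jog '-7 0 11 0; -13 0 24 0;-17 0 37 0;-20 0 50 0;-23 0 63 0;-23 0 77 0;-22 0 90 0;-21 0 98 0'; python3 -c "
from h import *
go(.699,.0095,.14,86.34);snap('side','s2',(260,140,460,260),4);snap('top','t2',(220,130,480,260),3)"
```

```text
time: 9.2
ee_pos: [0.604, 0.0158, 0.1202]
tcp_rot: [158.9, 89.9, 155.2]
wrist_force: [1.9, 6.3, -5.2]
opening: 0.0236
time: 10.2
ee_pos: [0.7024, 0.0086, 0.1413]
tcp_rot: [-119.4, 89.9, -123.1]
wrist_force: [-1.0, -0.8, -0.6]
opening: -0.0002
t 10.2 tcp [702.4   8.6 141.3] heading y 86.3  row: 1.3 0.7 -3.4 -0.0  q6 4 F [-1.  -0.8 -0.6] op -0.0002
```

View pics/s2.png

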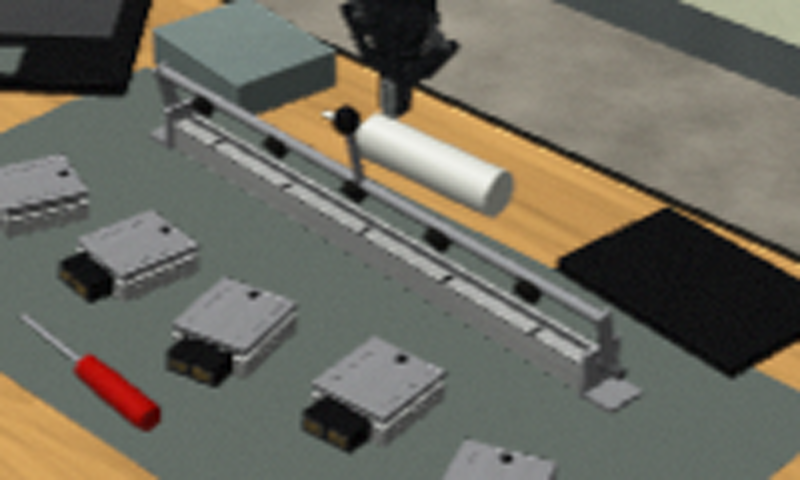

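The knob slipped out of the grip and the bar looks about upright. I'll triangulate the knob and take another pair to see if it moves.

```bash
cat >> h.py <<'E'
def ray(c,u,v):
    K,Rm,t=KRt(c); d=Rm.T@np.linalg.inv(K)@[u,v,1]; return -Rm.T@t,d/np.linalg.norm(d)
YAW=np.radians(-3.66); CX=np.array([np.cos(YAW),np.sin(YAW),0]); CY=np.array([-np.sin(YAW),np.cos(YAW),0]); CO=np.array([.678,.0107,0])
def knob(c,u,v):
    o,d=ray(c,u,v); k=((CO-o)@CY)/(d@CY); p=o+k*d; q=p-CO; a=np.arctan2(q[2]-.028,-q@CX); return p,a-.277,np.hypot(q[2]-.028,q@CX)
E
python3 - <<'E'
from h import *
c=load('s2'); print(knob(c,260+(346+.5)/4-.5,140+(120+.5)/4-.5))
snap('side','s3',(320,150,370,200),10)
a=load('s3')["color"].astype(int); b=c["color"].astype(int)
for im in(a,b):
    g=im[160:182,336:358].sum(2)<120; v,u=np.nonzero(g); print(u.mean()+336,v.mean()+160,len(u))
E
```

```text
(array([0.6428894 , 0.01294589, 0.1572144 ]), np.float64(1.0279616668152478), np.float64(0.13391847703526613))
341.6875 173.84375 32
346.2 169.8 30
```

The bar is falling back, angle about 1.03, with nothing under it. I'll re-approach the knob and repeat with more grip.

```bash
python3 -m jog '-20 0 0 0; -20 0 -20 0;-20 0 -60 0;-20 0 -110 0;-20 0 -154 0;-20 0 -154 0;-20 0 -154 0;-20 0 -154 0' 1;  python3 -m jog '40 0 0 0; 80 0 0 0;110 0 0 0;121 0 0 0;121 0 0 0;121 0 0 0;121 0 0 0;121 0 0 0'; python3 -m jog '0 0 0 0;0 0 0 0;0 0 0 0;0 0 0 0;0 0 0 0;0 0 0 0;0 0 0 0;0 0 0 0' 0 80; python3 -c "
from h import *
go(.5482,.0194,.04,86.34)"
```

```text
time: 11.35
ee_pos: [0.549, 0.0189, 0.1619]
tcp_rot: [-1.9, 90.0, -5.5]
wrist_force: [-0.7, -0.2, -0.4]
opening: 0.0855
time: 12.35
ee_pos: [0.5486, 0.019, 0.0416]
tcp_rot: [5.1, 89.9, 1.4]
wrist_force: [-0.3, 0.6, 0.0]
opening: 0.085
time: 13.35
ee_pos: [0.5483, 0.0194, 0.0412]
tcp_rot: [76.0, 89.9, 72.3]
wrist_force: [-1.9, 4.9, 5.5]
opening: 0.0223
t 13.3 tcp [548.3  19.4  41.2] heading y 86.3  row: 1.2 -0.0 -0.1 -0.0  q6 6 F [-1.9  4.9  5.5] op 0.0223
```

```bash
python3 -m jog '0 0 0 0;0 0 0 0;0 0 0 0;3 0 0 0;6 0 0 0;6 0 0 0;6 0 0 0;6 0 0 0' 0.6;  python3 -m jog '0 0 0 0;0 0 0 0;0 0 0 0;0 0 0 0;0 0 0 0;0 0 0 0;0 0 0 0;0 0 0 0' 0 80;python3 -m jog '-9 0 2 0; -19 0 6 0;-32 0 12 0;-43 0 18 0;-54 0 27 0;-64 0 35 0;-73 0 45 0;-81 0 56 0';  python3 -m jog '-7 0 11 0; -13 0 24 0;-17 0 37 0;-20 0 50 0;-23 0 63 0;-23 0 77 0;-22 0 90 0;-21 0 96 0'; python3 -c "
from h import *
go(.699,.0095,.14,86.34);c=snap('side','s4',(320,130,400,190),8);b=c['color'].astype(int);
v,u=np.nonzero(b[150:180,330:370].sum(2)<120); print(u.mean()+330,v.mean()+150,len(u))"
```

```text
time: 14.35
ee_pos: [0.5483, 0.0189, 0.035]
tcp_rot: [-4.3, 90.0, -8.0]
wrist_force: [0.4, -0.7, -0.0]
opening: 0.0511
time: 15.35
ee_pos: [0.5484, 0.0194, 0.0353]
tcp_rot: [66.2, 89.9, 62.5]
wrist_force: [-2.1, 5.4, 5.4]
opening: 0.0226
time: 16.35
ee_pos: [0.6054, 0.0151, 0.1144]
tcp_rot: [-71.2, 90.0, -74.9]
wrist_force: [-0.2, -0.1, 0.8]
opening: 0.0012
time: 17.35
ee_pos: [0.7003, 0.0087, 0.136]
tcp_rot: [-133.3, 89.9, -137.0]
wrist_force: [-0.5, -0.1, -0.5]
opening: 0.0005
t 17.4 tcp [700.3   8.7 136. ] heading y 86.3  row: -4.0 0.7 -1.4 -0.0  q6 4 F [-0.5 -0.1 -0.5] op 0.0005
359.14932126696834 156.33031674208144 221
```

```bash
python3 -m jog '-20 0 0 0; -20 0 -20 0;-20 0 -60 0;-20 0 -110 0;-20 0 -152 0;-20 0 -152 0;-20 0 -152 0;-20 0 -152 0' 1;  python3 -m jog '40 0 0 0; 80 0 0 0;110 0 0 0;115 0 0 0;115 0 0 0;115 0 0 0;115 0 0 0;115 0 0 0'; python3 -c "
from h import *
go(.5482,.0194,.04,86.34);snap('wrist','w2',(180,150,460,360),2.8)"
```

```text
time: 18.4
ee_pos: [0.5489, 0.0188, 0.1568]
tcp_rot: [-47.8, 90.0, -51.5]
wrist_force: [0.4, 0.4, 0.4]
opening: 0.0854
time: 19.4
ee_pos: [0.5486, 0.0189, 0.0425]
tcp_rot: [5.0, 89.9, 1.3]
wrist_force: [0.5, -0.2, 0.0]
opening: 0.0849
t 19.4 tcp [548.6  18.9  42.5] heading y 86.3  row: 2.5 0.4 -0.4 -0.0  q6 6 F [ 0.5 -0.2  0. ] op 0.0849
```

View pics/w2.png

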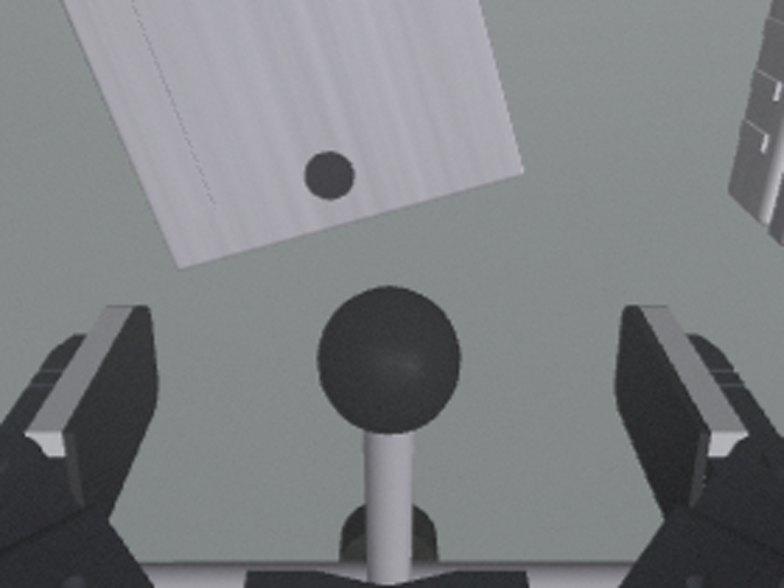

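```bash
python3 - <<'E'
from h import *
c=load('w2'); u,v=180+389/2.8,150+359/2.8
K,Rm,t=KRt(c); print("f",K[0,0],"cam",-Rm.T@t,"fwd",Rm[2]); o,d=ray(c,u,v); D=K[0,0]*.013/(72/2.8); print("by size",o+d*D)
for z in(.055,.058,.061,.065): print(w(c,u,v,z))
for z in(.0425,.0555,.061,.065,.074): print(z,(px(c,[.5486,.0189,z])-[180,150])*2.8)
print("tips by px", [w(c,180+145/2.8,150+305/2.8,z) for z in(.05,.055,.06)])
E
```

```text
f 290.14821970165127 cam [0.46529474 0.02411799 0.18555414] fwd [ 0.32604305 -0.02180557 -0.9451034 ]
by size [0.54696079 0.01943197 0.06379416]
[0.55285915 0.01909352 0.055     ]
[0.55084701 0.01920898 0.058     ]
[0.54883487 0.01932444 0.061     ]
[0.54615201 0.01947838 0.065     ]
0.0425 [386.52149607 304.74747005]
0.0555 [386.53736252 340.87308175]
0.061 [386.54488473 358.00007055]
0.065 [386.55070327 371.24803961]
0.074 [386.56500707 403.81570222]
tips by px [array([ 0.54141542, -0.02653273,  0.05      ]), array([ 0.53860766, -0.02466445,  0.055     ]), array([ 0.5357999 , -0.02279616,  0.06      ])]
```

Knob is at about z 0.062, so TCP z 0.042 is right. The fingers look well centred. I'll grip here and lift more slowly, checking as I go.

```bash
python3 -m jog '0 0 -1 0;0 0 -1 0;0 0 -1 0;0 0 -1 0;0 0 -1 0;0 0 -1 0;0 0 -1 0;0 0 -1 0' 0 60;python3 -m jog '-4 0 1 0; -9 0 3 0;-14 0 4 0;-19 0 6 0;-25 0 9 0;-32 0 12 0;-38 0 15 0;-43 0 18 0';  python3 -m jog '-6 0 5 0; -11 0 9 0;-16 0 13 0;-21 0 17 0;-26 0 22 0;-30 0 27 0;-34 0 33 0;-38 0 38 0'; python3 -c "
from h import *
go(.699,.0095,.14,86.34);c=snap('wrist','w3',(180,150,460,360),2.8)"
```

```text
time: 20.45
ee_pos: [0.5473, 0.0194, 0.0422]
tcp_rot: [78.1, 90.0, 74.4]
wrist_force: [-2.8, 4.9, 4.8]
opening: 0.0229
time: 21.45
ee_pos: [0.5662, 0.0182, 0.084]
tcp_rot: [44.2, 89.9, 40.5]
wrist_force: [-7.5, 5.9, -0.9]
opening: 0.0224
time: 22.45
ee_pos: [0.6034, 0.0159, 0.1212]
tcp_rot: [155.6, 89.9, 151.9]
wrist_force: [10.2, 5.0, -16.8]
opening: 0.0229
t 22.4 tcp [603.4  15.9 121.2] heading y 86.3  row: -19.0 -0.2 95.7 0.0  q6 5 F [ 10.2   5.  -16.8] op 0.0229
```

```bash
python3 -m jog '-1 0 4 0; -4 0 9 0;-6 0 15 0;-8 0 20 0;-10 0 25 0;-12 0 31 0;-13 0 38 0;-14 0 43 0';  python3 -c "
from h import *
go(.699,.0095,.14,86.34)"
```

```text
time: 23.5
ee_pos: [0.6466, 0.0124, 0.137]
tcp_rot: [-28.7, 90.0, -32.4]
wrist_force: [0.4, -0.8, 0.8]
opening: 0.0006
t 23.5 tcp [646.6  12.4 137. ] heading y 86.3  row: -2.9 0.5 52.5 -0.0  q6 5 F [ 0.4 -0.8  0.8] op 0.0006
```

View pics/w3.png

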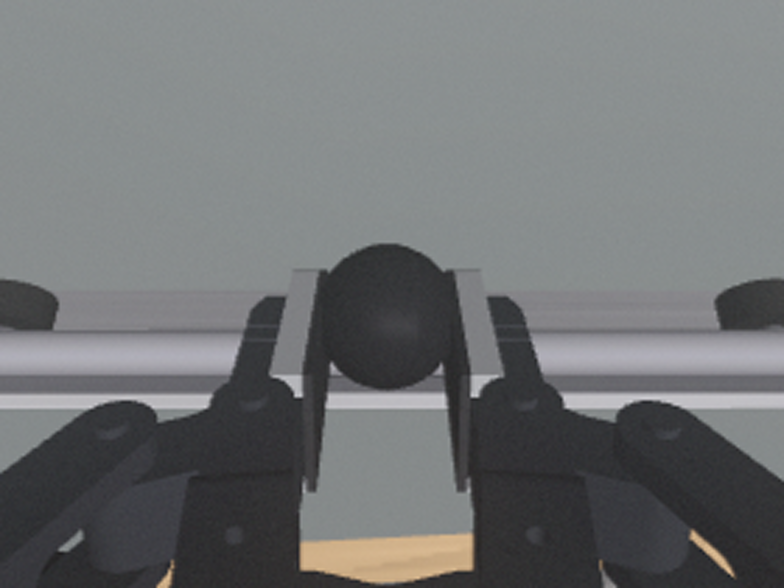

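```bash
python3 - <<'E'
from h import *
c=load('w3'); u,v=180+386/2.8,150+316/2.8
o,d=ray(c,u,v); 
for D in(.110,.115,.12,.125,.13,.135,.14): 
    p=o+d*D; q=p-CO; print(D,p.round(4),"r",np.hypot(q@CX,q[2]-.028).round(4),"bar",round(np.arctan2(q[2]-.028,-q@CX)-.277,3))
print(KRt(c)[0][0,0]*.013/(72/2.8)) 
c=load('w2'); u,v=180+389/2.8,150+359/2.8
o,d=ray(c,u,v)
for D in(.13,.14,.145,.15,.155): 
    p=o+d*D; q=p-CO; print(D,p.round(4),"r",np.hypot(q@CX,q[2]-.028).round(4),"bar",round(np.arctan2(q[2]-.028,-q@CX)-.277,3))
E
```

```text
0.11 [0.5768 0.0174 0.17  ] r 0.1745 bar 0.674
0.115 [0.5794 0.0172 0.1657] r 0.1695 bar 0.671
0.12 [0.582  0.017  0.1614] r 0.1645 bar 0.669
0.125 [0.5845 0.0169 0.1571] r 0.1595 bar 0.666
0.13 [0.5871 0.0167 0.1529] r 0.1546 bar 0.663
0.135 [0.5897 0.0166 0.1486] r 0.1496 bar 0.66
0.14 [0.5922 0.0164 0.1443] r 0.1446 bar 0.657
0.1466860444047237
0.13 [0.5377 0.02   0.0776] r 0.1491 bar 0.062
0.14 [0.5432 0.0196 0.0693] r 0.1412 bar 0.02
0.145 [0.546  0.0195 0.0652] r 0.1374 bar -0.003
0.15 [0.5488 0.0193 0.061 ] r 0.1336 bar -0.027
0.155 [0.5516 0.0192 0.0569] r 0.1299 bar -0.053
```

```bash
python3 -m jog '-25 0 0 0; -25 0 -20 0;-25 0 -60 0;-25 0 -104 0;-25 0 -104 0;-25 0 -104 0;0 0 -104 0;30 0 -104 0' 1;  python3 -m jog '20 0 0 0; 50 0 0 0;60 0 0 0;65 0 0 0;65 0 0 0;65 0 0 0;65 0 0 0;65 0 0 0'; python3 -c "
from h import *
go(.544,.0195,.041,86.34)
for t in np.arange(.258,1.75,.0875):
  print(round(t-.277,2),np.round(1000*.135*np.array([-np.cos(t)+np.cos(.258), np.sin(t)-np.sin(.258)]),1))
"
```

```text
time: 24.5
ee_pos: [0.5438, 0.0193, 0.1066]
tcp_rot: [3.3, 89.9, -0.4]
wrist_force: [0.2, -0.2, 0.6]
opening: 0.0852
time: 25.5
ee_pos: [0.5424, 0.0193, 0.0423]
tcp_rot: [4.7, 90.0, 1.0]
wrist_force: [-0.0, -0.1, 0.1]
opening: 0.0855
t 25.5 tcp [542.4  19.3  42.3] heading y 86.3  row: 1.3 0.3 1.5 -0.0  q6 6 F [-0.  -0.1  0.1] op 0.0855
-0.02 [0. 0.]
0.07 [ 3.5 11.3]
0.16 [ 8.  22.2]
0.24 [13.4 32.7]
0.33 [19.7 42.7]
0.42 [26.9 52.1]
0.51 [34.8 60.8]
0.59 [43.5 68.8]
0.68 [52.9 76. ]
0.77 [62.8 82.4]
0.86 [73.3 87.8]
0.94 [84.2 92.4]
1.03 [95.5 95.9]
1.12 [107.   98.5]
1.21 [118.7 100. ]
1.29 [130.5 100.6]
1.38 [142.3 100. ]
1.47 [154.   98.5]
```

```bash
python3 -m jog '1 0 2 0;1 0 2 0;1 0 2 0;1 0 2 0;1 0 2 0;1 0 2 0;1 0 2 0;1 0 2 0' 0 70;python3 -m jog '-11 0 3 0; -22 0 8 0;-33 0 13 0;-43 0 20 0;-52 0 27 0;-61 0 35 0;-69 0 43 0;-76 0 53 0'; python3 -c "
from h import *
go(.595,.0159,.117,86.34)"
```

```text
time: 26.5
ee_pos: [0.5443, 0.0197, 0.0412]
tcp_rot: [74.9, 89.9, 71.2]
wrist_force: [-2.9, 6.0, 4.9]
opening: 0.0224
time: 27.5
ee_pos: [0.5982, 0.0162, 0.115]
tcp_rot: [102.1, 90.0, 98.4]
wrist_force: [11.8, 6.5, -20.4]
opening: 0.0222
t 27.5 tcp [598.2  16.2 115. ] heading y 86.3  row: -2.0 -0.5 -3.1 -0.1  q6 5 F [ 11.8   6.5 -20.4] op 0.0222
```

```bash
python3 -m jog '0 0 7 0; -3 0 12 0;-5.5 0 17.5 0;-8 0 22.5 0;-8 0 22.5 0;-8 0 22.5 0;-8 0 22.5 0;-8 0 22.5 0'; python3 -c "
from h import *
go(.595,.0159,.117,86.34);snap('wrist','w4',(180,150,460,360),2.8)"
```

```text
time: 28.5
ee_pos: [0.6188, 0.0148, 0.1254]
tcp_rot: [144.8, 89.9, 141.1]
wrist_force: [-7.1, 5.8, 8.0]
opening: 0.0221
t 28.5 tcp [618.8  14.8 125.4] heading y 86.3  row: 8.4 -0.5 -23.8 -0.1  q6 5 F [-7.1  5.8  8. ] op 0.0221
```

```bash
python3 -m jog '-3 0 5 0; -5.3 0 10.5 0;-7.5 0 16 0;-8.7 0 22 0;-10 0 28 0;-11 0 34 0;-11 0 34 0;-11 0 34 0'; python3 -c "
from h import *
go(.595,.0159,.117,86.34)"
```

```text
time: 29.55
ee_pos: [0.6535, 0.0121, 0.1358]
tcp_rot: [-164.4, 90.0, -168.1]
wrist_force: [-0.1, 0.6, 0.7]
opening: -0.0001
t 29.6 tcp [653.5  12.1 135.8] heading y 86.3  row: 18.8 -0.0 -58.6 -0.0  q6 5 F [-0.1  0.6  0.7] op -0.0001
```

View pics/w4.png

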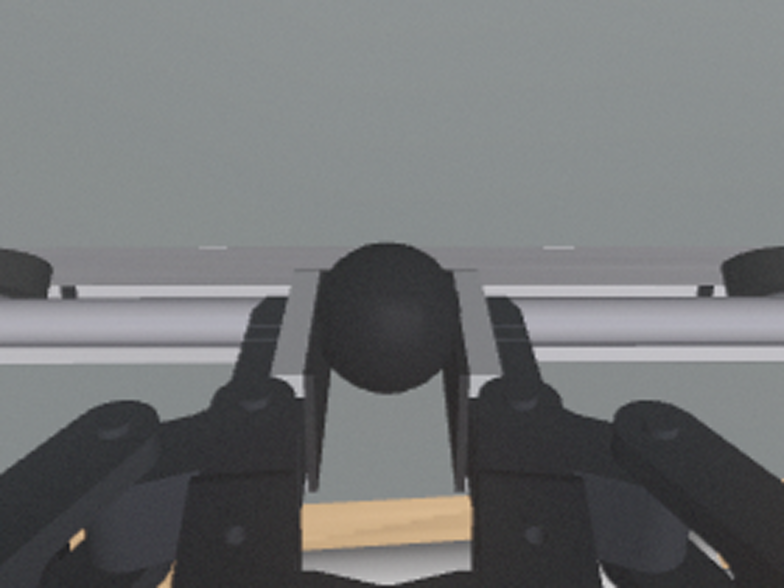

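The knob creeps towards the robot-side edge of the pads as it turns. I'll start it at the far edge instead, deeper in the pads, with maximum grip.

```bash
python3 -m jog '-25 0 0 0; -25 0 -20 0;-25 0 -60 0;-25 0 -115 0;-25 0 -115 0;-25 0 -115 0;0 0 -115 0;30 0 -115 0' 1;  python3 -m jog '20 0 0 0; 50 0 0 0;60 0 0 0;68 0 0 0;68 0 0 0;68 0 0 0;68 0 0 0;68 0 0 0'; python3 -c "
from h import *
go(.539,.0197,.038,86.34)"
```

```text
time: 30.55
ee_pos: [0.5405, 0.0195, 0.1058]
tcp_rot: [4.7, 89.9, 1.0]
wrist_force: [-0.4, -0.9, 0.1]
opening: 0.0852
time: 31.55
ee_pos: [0.539, 0.0196, 0.0383]
tcp_rot: [3.9, 90.0, 0.2]
wrist_force: [0.0, -0.2, -0.0]
opening: 0.0852
t 31.6 tcp [539.   19.6  38.3] heading y 86.3  row: 0.3 0.1 0.0 -0.0  q6 6 F [ 0.  -0.2 -0. ] op 0.0852
```

```bash
python3 -m jog '0 0 0 0;0 0 0 0;0 0 0 0;0 0 0 0;0 0 0 0;0 0 0 0;0 0 0 0;0 0 0 0' 0 120;python3 -m jog '-11 0 3 0; -22 0 8 0;-32 0 13 0;-42 0 20 0;-51 0 27 0;-59.5 0 35 0;-67 0 44 0;-74 0 53 0'; python3 -c "
from h import *
go(.595,.0159,.117,86.34);c=snap('wrist','w5')
g=c['color'].astype(int).sum(2)
col=g[200:320,318]; print(col[::3])"
```

```text
time: 32.55
ee_pos: [0.5386, 0.0201, 0.0384]
tcp_rot: [100.3, 89.9, 96.7]
wrist_force: [-3.5, 2.3, 4.5]
opening: 0.0207
time: 33.55
ee_pos: [0.5922, 0.0159, 0.1131]
tcp_rot: [-26.7, 90.0, -30.4]
wrist_force: [-3.7, 0.5, 2.2]
opening: -0.0005
t 33.5 tcp [592.2  15.9 113.1] heading y 86.3  row: -3.9 0.1 2.8 -0.0  q6 5 F [-3.7  0.5  2.2] op -0.0005
[408 407 412 414 409 407 410 407 409 411 409 407 408 405 407 401 161 161
 164 155 159 170 161 160 153 157 146 151 204 198 195 195 193 185 187 189
 184 178 183 182]
```

The force (-3.7, +2.2) suggests the knob was squeezed out on the rail side and now leans on the shut fingers. I'll push it on in +x.

```bash
python3 -m jog '-4 0 12 0;-8 0 24 0;-12 0 36 0;-15 0 48 0;-18 0 60 0;-20 0 70 0;-20 0 78 0;-20 0 84 0'; python3 -c "
from h import *
go(.68,.011,.135,86.34);c=snap('side','s6',(300,120,440,230),5)"
```

```text
time: 34.6
ee_pos: [0.6759, 0.0107, 0.1317]
tcp_rot: [-143.0, 90.0, -146.7]
wrist_force: [0.2, 0.2, -0.2]
opening: 0.0004
t 34.6 tcp [675.9  10.7 131.7] heading y 86.3  row: -3.3 0.6 4.0 -0.0  q6 5 F [ 0.2  0.2 -0.2] op 0.0004
```

View pics/s6.png

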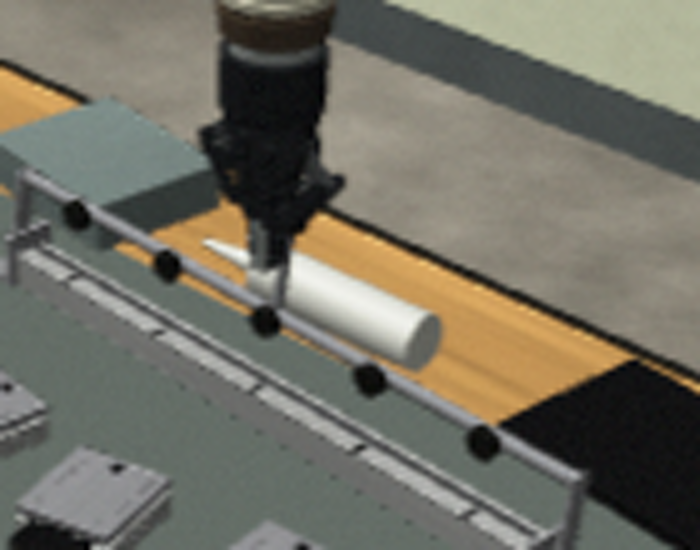

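The bar is up: stem vertical at (285,290), with the knob behind the fingers. Next I'll back off to an overview pose.

```bash
python3 -m jog '0 0 -20 0;-20 0 -50 0;-50 0 -80 0;-80 0 -110 0;-110 0 -150 0;-130 0 -190 0;-130 0 -230 0;-130 0 -260 0'; python3 -m jog '-20 0 0 0;-20 0 0 0;-20 0 0 0;-20 0 0 0;-20 0 0 0;-20 0 0 0;-20 0 0 0;-20 0 0 0'; python3 -c "
from h import *
go(.5,.0,.2,86.34);c=snap('wrist','w6',(0,0,640,400),1.25); snap('side','s7'); snap('top','t7')
a=load('s7')['color'].astype(int); g=a[130:180,330:400].sum(2)<130; v,u=np.nonzero(g)
n,l,st,ce=cv2.connectedComponentsWithStats(g.astype(np.uint8)); 
for s,q in zip(st[1:],ce[1:]):
  if s[4]>12: print(s,q+[330,130],knob(load('s7'),*(q+[330,130])))"
```

```text
time: 35.65
ee_pos: [0.4146, 0.0275, 0.2625]
tcp_rot: [6.4, 89.9, 2.8]
wrist_force: [0.4, -0.4, 0.7]
opening: 0.0002
time: 36.65
ee_pos: [0.416, 0.0274, 0.2819]
tcp_rot: [-11.7, 90.0, -15.4]
wrist_force: [0.0, -0.3, 0.2]
opening: 0.0002
t 36.6 tcp [416.   27.4 281.9] heading y 86.3  row: 81.9 -22.0 85.5 -0.0  q6 7 F [ 0.  -0.3  0.2] op 0.0002
[23 26 47 22 81] [369.33333333 165.18518519] (array([0.76107955, 0.00538573, 0.13074719]), np.float64(1.9747469190582838), np.float64(0.1322400795975445))
[ 1 40  5  6 23] [332.91304348 172.7826087 ] (array([0.58000877, 0.01696812, 0.16878623]), np.float64(0.6847831224384399), np.float64(0.1716459551187011))
```

View pics/w6.png

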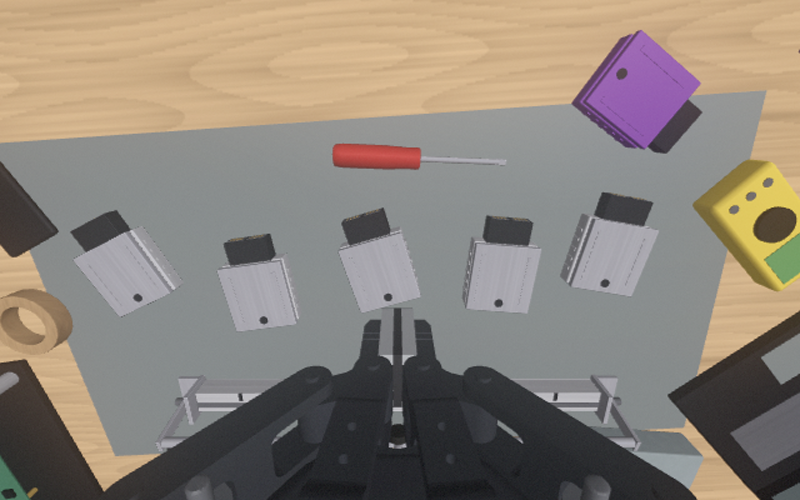

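The wrist view shows the bar folded back. All 5 units are in place, though unit 1 (right, about (610,255)) may have turned. I'll fit poses by segmentation in the top picture.

```bash
cat > seg.py <<'E'
from h import *
import sys
def units(f,zt=.031,show=True):
    c=load(f); im=cv2.resize(c["color"],None,fx=8,fy=8,interpolation=cv2.INTER_CUBIC).astype(int)
    # unit = brighter & reddish relative to the mat
    m=((im[...,0]-im[...,1]>-3)&(im.sum(2)>330)&(abs(im[...,0]-im[...,1])<25)).astype(np.uint8)
    m[:170*8]=0; m[250*8:]=0; m[:,:225*8]=0; m[:,460*8:]=0
    m=cv2.morphologyEx(m,cv2.MORPH_OPEN,np.ones((9,9))); m=cv2.morphologyEx(m,cv2.MORPH_CLOSE,np.ones((25,25)))
    out=[]
    for k in cv2.findContours(m,cv2.RETR_EXTERNAL,cv2.CHAIN_APPROX_NONE)[0]:
        if cv2.contourArea(k)<15000: continue
        g=np.array([w(c,(a[0][0]+.5)/8-.5,(a[0][1]+.5)/8-.5,zt)[:2] for a in k[::3]])*1000
        (cx,cy),(a,b),t=cv2.minAreaRect(g.astype(np.float32))
        t=t if a>b else t+90
        out.append((cx,cy,max(a,b),min(a,b),(t+90)%180-90))
    out.sort(key=lambda o:-o[1])
    if show: 
        for o in out: print(np.round(o,1))
    return out
if __name__=="__main__": units(sys.argv[1])
E
python3 seg.py top0; echo; python3 seg.py t7; python3 - <<'E'
from h import *
c=load('w6')
# cover screw dot (back part) and socket outer edge: (name, dot, socket front-left corner pair) in 1.25x picture
for d,s1,s2 in [((605,283),(653,206),(605,193)),((498,302),(532,218),(486,216)),((388,297),(385,208),(343,219)),((263,320),(271,234),(226,240)),((137,297),(114,211),(73,231))]:
    D=w(c,d[0]/1.25,d[1]/1.25,.031); S=(w(c,s1[0]/1.25,s1[1]/1.25,.024)+w(c,s2[0]/1.25,s2[1]/1.25,.024))/2
    x=(D-S)[:2]; print(D.round(4),S.round(4),np.linalg.norm(x).round(4),np.degrees(np.arctan2(x[1],x[0])).round(1))
E
```

```text
[509.9 293.6  83.   75.7 -20.9]
[509.2 146.7  85.1  76.4  -8.4]
[493.2   3.7  85.6  78.5  12.7]
[ 514.9 -145.5   84.9   78.9    5.9]
[ 475.5 -298.2   84.1   80.    20.9]

[492.4 273.5  83.4  73.5 -13.1]
[509.2 147.   84.5  76.2  -8.5]
[514.    7.7  77.5  44.4 -81.7]
[410.8 -56.3 243.5 104.4 -86.8]
[ 515.6 -145.6   82.2   78.4    4. ]
[ 475.5 -298.3   84.    80.1   20.6]
[0.5228 0.2666 0.031 ] [0.4256 0.2851 0.024 ] 0.0989 -10.8
[0.5399 0.141  0.031 ] [0.4372 0.1525 0.024 ] 0.1034 -6.4
[0.525  0.0091 0.031 ] [ 0.4228 -0.0111  0.024 ] 0.1041 11.1
[ 0.5465 -0.1465  0.031 ] [ 0.442  -0.1466  0.024 ] 0.1045 0.0
[ 0.506 -0.292  0.031] [ 0.4122 -0.3191  0.024 ] 0.0977 16.1
```

Segmentation agrees with the clicks. Unit 1 has been knocked to (492, 273, −13°) and the others have not moved. Now I'll press the covers, starting with unit 3.

```bash
python3 -c "
from h import *
go(.493,.003,.045,86.34)"; python3 -m jog '50 -10 30 0;100 -20 60 0;150 -29 78 0;200 -29 78 0;230 -29 78 0;237 -29 78 0;237 -29 78 0;237 -29 78 0' 0;python3 -m jog '2 0 0 0;5 0 0 0;8 0 0 0;10 0 0 0;12 0 0 0;14 0 0 0;16 0 0 0;18 0 0 0'; python3 -c "
from h import *
go(.493,.003,.028,86.34)"
```

```text
t 36.8 tcp [416.   27.5 281.9] heading y 86.3  row: 236.9 -19.5 78.4 -0.0  q6 7 F [-0.6 -0.5 -0.2] op -0.0001
time: 37.8
ee_pos: [0.493, -0.0065, 0.0466]
tcp_rot: [3.3, 89.9, -0.3]
wrist_force: [-0.2, 0.5, 1.0]
opening: -0.0001
time: 38.8
ee_pos: [0.4921, -0.0065, 0.0278]
tcp_rot: [-4.8, 90.0, -8.5]
wrist_force: [-8.4, -0.1, 26.7]
opening: 0.0002
t 38.8 tcp [492.1  -6.5  27.8] heading y 86.3  row: -0.2 9.6 0.3 -0.0  q6 3 F [-8.4 -0.1 26.7] op 0.0002
```

Cover 3 is home: solid stop at z 27.8 mm. On to the others, a millimetre gentler.

```bash
python3 -m jog '-10 0 0 0;-25 0 0 0;-25 40 5 0;-25 80 15 0;-25 120 22 0;-25 153 26 0;-25 153 26 0;-25 153 26 0' 0;python3 -c "
from h import *
go(.509,.147,.0275,86.34)"
```

```text
time: 39.8
ee_pos: [0.5277, 0.1442, 0.0522]
tcp_rot: [-71.3, 90.0, -75.0]
wrist_force: [0.4, -0.2, -0.7]
opening: 0.0003
t 39.8 tcp [527.7 144.2  52.2] heading y 86.3  row: 24.7 1.6 -18.9 -0.0  q6 19 F [ 0.4 -0.2 -0.7] op 0.0003
```

```bash
python3 -m jog '0 2 -10 0;5 2 -19 0;12 2 -19 0;16 2 -19 0;19 2 -19 0;21.5 2 -19 0;24 2 -19 0;25 2 -19 0';python3 -m jog '0 0 0 0;-10 0 0 0;-25 30 0 0;-25 80 -15 0;-25 125 -25 0;-25 125 -25 0;-25 125 -25 0;-25 125 -25 0'; python3 -c "
from h import *
go(.4924,.2735,.0275,86.34)"
```

```text
time: 40.8
ee_pos: [0.5091, 0.1477, 0.028]
tcp_rot: [14.7, 90.0, 11.0]
wrist_force: [-6.8, -2.7, 15.5]
opening: -0.0001
time: 41.8
ee_pos: [0.4923, 0.2731, 0.052]
tcp_rot: [-75.6, 90.0, -79.4]
wrist_force: [0.4, 0.3, 0.2]
opening: -0.0001
t 41.8 tcp [492.3 273.1  52. ] heading y 86.2  row: 24.5 0.4 0.1 -0.1  q6 33 F [0.4 0.3 0.2] op -0.0001
```

```bash
python3 -m jog '5 0 0 0;10 0 0 0;14 0 0 0;17 0 0 0;19.5 0 0 0;21.5 0 0 0;23.5 0 0 0;25 0 0 0';python3 -m jog '-15 0 0 0;-45 -40 0 0;-45 -100 10 0;-45 -160 20 0;-45 -220 30 0;-45 -280 40 0;-45 -340 45 0;-45 -380 50 0';python3 -m jog '0 -36 0 0;10 -36 0 0;20 -36 0 0;20 -36 0 0;20 -36 0 0;20 -36 0 0;20 -36 0 0;20 -36 0 0'; python3 -c "
from h import *
go(.5153,-.1455,.0275,86.34)"
```

```text
time: 42.8
ee_pos: [0.4921, 0.2742, 0.0279]
tcp_rot: [28.4, 90.0, 24.7]
wrist_force: [-6.8, -3.5, 19.8]
opening: -0.0
time: 43.8
ee_pos: [0.5175, -0.1109, 0.0727]
tcp_rot: [-16.3, 89.9, -20.1]
wrist_force: [0.7, 0.3, -0.7]
opening: -0.0003
time: 44.8
ee_pos: [0.5153, -0.1442, 0.052]
tcp_rot: [-12.9, 90.0, -16.5]
wrist_force: [-0.1, 0.1, 0.2]
opening: -0.0004
t 44.8 tcp [ 515.3 -144.2   52. ] heading y 86.3  row: 24.5 -1.3 0.1 -0.0  q6 -12 F [-0.1  0.1  0.2] op -0.0004
```

```bash
python3 -m jog '5 0 0 0;10 0 0 0;14 0 0 0;17 0 0 0;19.5 0 0 0;21.5 0 0 0;23.5 0 0 0;25 0 0 0';python3 -m jog '-10 0 0 0;-25 -20 0 0;-25 -60 -10 0;-25 -110 -20 0;-25 -155 -30 0;-25 -155 -30 0;-25 -155 -30 0;-25 -155 -30 0';python3 -m jog '5 0 0 0;10 0 0 0;14 0 0 0;17 0 0 0;19.5 0 0 0;21.5 0 0 0;23.5 0 0 0;25 0 0 0'; python3 -c "
from h import *
go(.4755,-.2983,.0275,86.34)"
```

```text
time: 45.8
ee_pos: [0.5153, -0.1443, 0.0279]
tcp_rot: [-11.9, 90.0, -15.6]
wrist_force: [-8.3, 2.6, 20.6]
opening: -0.0001
time: 46.8
ee_pos: [0.4756, -0.2965, 0.0521]
tcp_rot: [1.6, 90.0, -2.0]
wrist_force: [-0.6, -0.1, -0.3]
opening: -0.0001
time: 47.8
ee_pos: [0.4754, -0.2971, 0.0279]
tcp_rot: [-22.8, 90.0, -26.5]
wrist_force: [-6.8, 4.1, 19.6]
opening: 0.0
t 47.8 tcp [ 475.4 -297.1   27.9] heading y 86.3  row: 0.4 -1.2 0.2 -0.0  q6 -28 F [-6.8  4.1 19.6] op 0.0000
```

All five covers are home, at 28 mm with 15–27 N. Next is the slide of unit 5. First a check of the phone clearance.

```bash
python3 -c "
from h import *
c=load('top0')
for q in((450.3,231.9),(469,224),(486,262),(467,270)): print(w(c,*q,.009).round(3))
go(.4231,-.3181,.07,110.7)
a=np.radians(20.7); x=np.array([np.cos(a),np.sin(a)])
"
```

```text
[ 0.422 -0.385  0.009]
[ 0.448 -0.45   0.009]
[ 0.321 -0.503  0.009]
[ 0.294 -0.437  0.009]
t 47.8 tcp [ 475.4 -297.1   27.9] heading y 86.3  row: -42.1 -24.4 -50.8 -24.4  q6 -28 F [-6.8  4.1 19.6] op 0.0000
```

```bash
python3 -m jog '-20 0 0 0;-42 -8 -15 -8;-42 -16 -30 -16;-42 -24.4 -51 -24.4;-42 -24.4 -51 -24.4;-42 -24.4 -51 -24.4;-42 -24.4 -51 -24.4;-42 -24.4 -51 -24.4' 0.8; python3 -c "
from h import *
snap('wrist','w8',(140,100,540,400),2)
go(.4231,-.3181,.002,110.7)"
```

```text
time: 48.8
ee_pos: [0.4232, -0.3179, 0.0687]
tcp_rot: [99.7, 90.0, 120.4]
wrist_force: [0.2, -0.1, 0.0]
opening: 0.068
t 48.9 tcp [ 423.2 -317.9   68.7] heading y 110.7  row: 66.7 -0.2 -0.1 0.0  q6 -58 F [ 0.8 -0.4 -0.3] op 0.0684
```

View pics/w8.png

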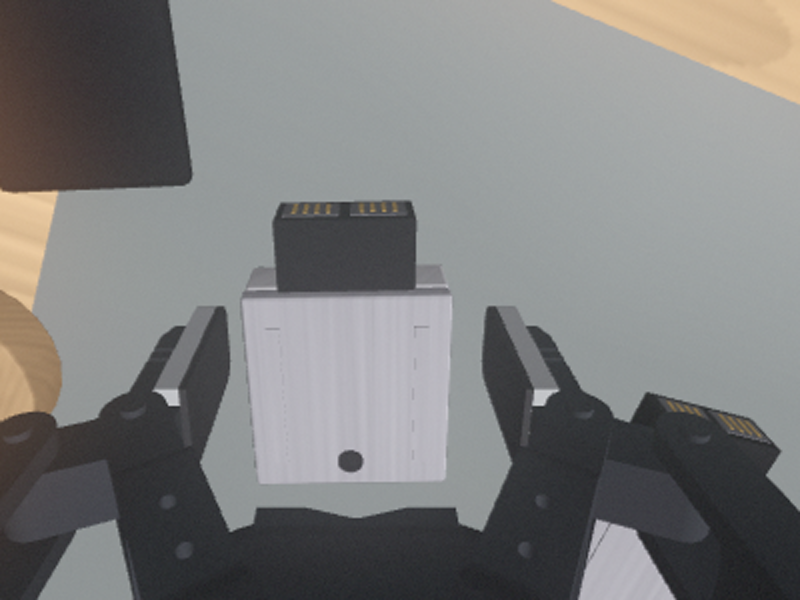

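```bash
python3 -c "
from h import *
c=load('w8'); f=lambda u,v,z: w(c,140+u/2,100+v/2,z)
a=f(274,220,.024);b=f(416,218,.024); print(a,b,(a+b)/2,np.linalg.norm(a-b)); d=a-b; print(np.degrees(np.arctan2(d[1],d[0]))) 
m=(a+b)/2; h=np.radians(110.7-90); print('socket mid', m[:2]+.014*np.array([np.cos(h),np.sin(h)]))"; python3 -m jog '20 0 0 0;40 0 0 0;52 0 0 0;60 0 0 0;65 0 0 0;65 0 0 0;65 0 0 0;65 0 0 0'; python3 -m jog '0 0 0 0;0 0 0 0;0 0 0 0;0 0 0 0;0 0 0 0;0 0 0 0;0 0 0 0;0 0 0 0' 0 60
```

```text
[ 0.42168607 -0.34918939  0.024     ] [ 0.40358423 -0.30354997  0.024     ] [ 0.41263515 -0.32636968  0.024     ] 0.04909819892702544
-68.36537916723853
socket mid [ 0.42573137 -0.32142103]
time: 49.85
ee_pos: [0.423, -0.3182, 0.0043]
tcp_rot: [-58.2, 90.0, -37.5]
wrist_force: [-0.4, -0.3, 0.1]
opening: 0.0685
time: 50.85
ee_pos: [0.4231, -0.3184, 0.0046]
tcp_rot: [-63.9, 89.9, -43.1]
wrist_force: [-0.7, 0.0, 5.3]
opening: 0.0488
```

Unit 5's final spot would clash with unit 4 where it now stands, so I'll let go and do unit 4 first.

```bash
python3 -m jog '0 0 0 0;0 0 0 0;0 0 0 0;0 0 0 0;-20 0 0 0;-45 0 0 0;-66 0 0 0;-66 0 0 0' 0.8;python3 -c "
from h import *
go(.4595,-.1504,.07,95)"
```

```text
time: 51.85
ee_pos: [0.4236, -0.3187, 0.0714]
tcp_rot: [-57.7, 89.8, -37.0]
wrist_force: [0.6, -0.6, -0.4]
opening: 0.0681
t 51.9 tcp [ 423.6 -318.7   71.4] heading y 110.7  row: 1.1 144.7 93.1 15.7  q6 -58 F [ 0.6 -0.6 -0.4] op 0.0681
```

```bash
python3 -m jog '1 40 20 5;1 80 50 10;1 120 75 15.7;1 145 93 15.7;1 145 93 15.7;1 145 93 15.7;1 145 93 15.7;1 145 93 15.7';python3 -c "
from h import *
go(.4595,-.1504,.004,95)
c=snap('wrist','w9')
# socket mask: dark pixels near the expected place
g=c['color'].astype(int).sum(2); P=px(c,[.4595,-.1504,.024]); print(P)
x0,y0=int(P[0])-60,int(P[1])-50
m=(g[y0:y0+85,x0:x0+120]<230).astype(np.uint8); n,l,st,ce=cv2.connectedComponentsWithStats(m)
for s in st[1:]:
  if s[4]>150: print(s+[x0,y0,0,0,0])"
```

```text
time: 52.85
ee_pos: [0.4583, -0.1502, 0.0687]
tcp_rot: [169.1, 90.0, 174.0]
wrist_force: [-0.2, -0.1, 0.1]
opening: 0.0684
t 52.9 tcp [ 458.3 -150.2   68.7] heading y 94.9  row: 64.7 -0.3 1.2 -0.1  q6 -23 F [-0.2 -0.1  0.1] op 0.0684
[317.93785046 227.94417518]
[ 281  201   71   45 2687]
```

```bash
python3 -m jog '20 0 1 0;40 0 1 0;52 0 1 0;60 0 1 0;65 0 1 0;65 0 1 0;65 0 1 0;65 0 1 0'; python3 -m jog '0 0 0 0;0 0 0 0;0 0 0 0;0 0 0 0;0 0 0 0;0 0 0 0;0 0 0 0;0 0 0 0' 0 70; python3 -c "
from h import *
go(.5575,-.0869,.004,86.34)"
```

```text
time: 53.9
ee_pos: [0.4598, -0.1496, 0.0043]
tcp_rot: [-25.6, 90.0, -20.6]
wrist_force: [-0.3, -0.4, -0.3]
opening: 0.0682
time: 54.9
ee_pos: [0.4599, -0.1497, 0.0047]
tcp_rot: [-35.2, 89.9, -30.2]
wrist_force: [-1.7, 0.4, 6.8]
opening: 0.0485
t 54.9 tcp [ 459.9 -149.7    4.7] heading y 95.0  row: 0.8 54.0 102.8 8.7  q6 -23 F [-1.7  0.4  6.8] op 0.0485
```

```bash
python3 -m jog '0 6 10 1;0 14 23 3;0 22 37 4.5;0 31 52 6;0 39 65 7.5;0 46 77 8.7;0 51 86 8.7;0 54 91 8.7';python3 -c "
from h import *
go(.5575,-.0869,.004,86.34)"; python3 -m jog '0 0 2 0;0 0 4 0;0 0 6 0;0 0 8 0;0 0 9 0;0 0 10 0;0 0 11 0;0 0 12 0';python3 -c "
from h import *
go(.5575,-.0869,.004,86.34)"
```

```text
time: 55.9
ee_pos: [0.5457, -0.088, 0.0047]
tcp_rot: [-87.0, 89.9, -90.7]
wrist_force: [-5.0, -3.4, 7.4]
opening: 0.0488
t 55.9 tcp [545.7 -88.    4.7] heading y 86.3  row: 0.7 1.9 11.7 -0.0  q6 -5 F [-5.  -3.4  7.4] op 0.0488
time: 56.9
ee_pos: [0.557, -0.0886, 0.0047]
tcp_rot: [-155.0, 90.0, -158.7]
wrist_force: [-6.2, 0.1, 8.7]
opening: 0.0484
t 56.9 tcp [557.  -88.6   4.7] heading y 86.3  row: 0.7 1.7 0.4 -0.0  q6 -5 F [-6.2  0.1  8.7] op 0.0484
```

```bash
python3 -m jog '0 1 1 0;0 1.7 2 0;0 1.7 3 0;0 1.7 3 0;0 1.7 3 0;0 1.7 3 0;0 1.7 3 0;0 1.7 3 0' | sed -n '2p;4p';  python3 -m jog '0 0 1 0;0 0 2 0;0 0 3 0;0 0 3 0;0 0 3 0;0 0 3 0;0 0 3 0;0 0 3 0'| sed -n '2p;4p'; python3 -c "
from h import *
go(.5575,-.0869,.004,86.34)"
```

```text
ee_pos: [0.5602, -0.0873, 0.0047]
wrist_force: [-5.4, -1.0, 9.0]
ee_pos: [0.5613, -0.0873, 0.0047]
wrist_force: [-15.8, 1.2, 15.0]
t 58.9 tcp [561.3 -87.3   4.7] heading y 86.3  row: 0.7 0.1 -3.8 -0.0  q6 -5 F [-15.8   1.2  15. ] op 0.0483
```

Unit 4 is flush against the rail, with 16 N push. Release it and go to unit 5.

```bash
python3 -m jog '0 0 -1 0;0 0 -1 0;0 0 -1 0;0 0 -1 0;-20 0 -1 0;-45 0 -1 0;-66 0 -1 0;-66 0 -1 0' 0.8 | sed -n '2p;4,5p';python3 -c "
from h import *
go(.4236,-.3184,.07,110.7)"
```

```text
ee_pos: [0.5638, -0.0873, 0.0714]
wrist_force: [-0.2, -0.0, -0.5]
opening: 0.0683
t 59.9 tcp [563.8 -87.3  71.4] heading y 86.3  row: 1.0 -239.6 -125.1 -24.4  q6 -5 F [-0.2 -0.  -0.5] op 0.0683
```

```bash
python3 -m jog '0 -40 -20 -4;0 -80 -40 -8;0 -120 -65 -13;0 -160 -85 -18;0 -200 -105 -24.4;0 -239.6 -125 -24.4;0 -239.6 -125 -24.4;0 -239.6 -125 -24.4'| sed -n '2p'; python3 -m jog '20 0 0 0;40 0 0 0;52 0 0 0;60 0 0 0;65 0 0 0;65 0 0 0;65 0 0 0;65 0 0 0'| sed -n '2p;4p'; python3 -m jog '0 0 0 0;0 0 0 0;0 0 0 0;0 0 0 0;0 0 0 0;0 0 0 0;0 0 0 0;0 0 0 0' 0 70| sed -n '4,5p'; python3 -c "
from h import *
go(.5540,-.1919,.0045,86.34)"
```

```text
ee_pos: [0.4222, -0.3179, 0.069]
ee_pos: [0.4226, -0.3184, 0.0053]
wrist_force: [0.7, -0.1, -0.9]
wrist_force: [-0.2, 0.2, 4.6]
opening: 0.0482
t 62.9 tcp [ 422.6 -318.4    5.6] heading y 110.7  row: 1.1 71.9 167.7 24.4  q6 -58 F [-0.2  0.2  4.6] op 0.0482
```

```bash
python3 -m jog '0 5 10 3;0 11 24 7;0 16 38 11;0 21 52 15;0 27 66 19;0 34 80 22;0 41 95 24.4;0 48 110 24.4'| sed -n '2p;4p';python3 -c "
from h import *
go(.5540,-.1919,.0045,86.34)"
```

```text
ee_pos: [0.5087, -0.2348, 0.0057]
wrist_force: [-2.7, -2.5, 5.5]
t 63.9 tcp [ 508.7 -234.8    5.7] heading y 86.2  row: 1.1 45.7 42.4 -0.1  q6 -21 F [-2.7 -2.5  5.5] op 0.0488
```

```bash
python3 -m jog '0 9 6 0;0 18 12 0;0 27 18 0;0 36 24 0;0 43 29 0;0 46 33 0;0 46 36 0;0 46 39 0'| sed -n '2p;4p';python3 -m jog '0 0 1 0;0 0 2 0;0 0 3 0;0 0 4 0;0 0 4.5 0;0 0 5 0;0 0 5 0;0 0 5 0'| sed -n '2p;4p';python3 -c "
from h import *
go(.5540,-.1919,.0045,86.34)"
```

```text
ee_pos: [0.5497, -0.1911, 0.0056]
wrist_force: [-6.6, 1.2, 10.1]
ee_pos: [0.5523, -0.1913, 0.0056]
wrist_force: [-19.2, 1.2, 17.3]
t 65.9 tcp [ 552.3 -191.3    5.6] heading y 86.3  row: 1.1 -0.5 1.8 -0.1  q6 -15 F [-19.2   1.2  17.3] op 0.0482
```

Unit 5 is flush (19 N). Next is unit 3.

```bash
python3 -m jog '0 0 -1 0;0 0 -1 0;0 0 -1 0;0 0 -1 0;-20 0 -1 0;-45 0 -1 0;-66 0 -1 0;-66 0 -1 0' 0.8 | sed -n '2p;4,5p';python3 -c "
from h import *
go(.4384,-.0093,.07,102.7)"
```

```text
ee_pos: [0.5552, -0.1916, 0.0724]
wrist_force: [-0.2, 0.7, -1.0]
opening: 0.0683
t 66.9 tcp [ 555.2 -191.6   72.4] heading y 86.3  row: 1.9 174.4 -128.3 -16.4  q6 -15 F [-0.2  0.7 -1. ] op 0.0683
```

```bash
python3 -m jog '0 0 -40 -3;0 40 -80 -8;0 90 -110 -13;0 135 -128 -16.4;1 174.4 -128 -16.4;1 174.4 -128 -16.4;1 174.4 -128 -16.4;1 174.4 -128 -16.4'| sed -n '2p';python3 -c "
from h import *
go(.4384,-.0093,.0045,102.7)
c=snap('wrist','w10'); P=px(c,[.4384,-.0093,.024]); print(P)
g=c['color'].astype(int).sum(2)
x0,y0=int(P[0])-60,int(P[1])-50
m=(g[y0:y0+85,x0:x0+120]<230).astype(np.uint8); n,l,st,ce=cv2.connectedComponentsWithStats(m)
for k,s in enumerate(st[1:],1):
  if s[4]>150: print(s+[x0,y0,0,0,0],cv2.minAreaRect(np.argwhere(l==k)[:,::-1].astype(np.float32)))"
```

```text
ee_pos: [0.4375, -0.0098, 0.0694]
t 67.9 tcp [437.5  -9.8  69.4] heading y 102.7  row: 64.9 0.3 1.0 -0.0  q6 -14 F [ 0.2 -0.7 -0.4] op 0.0686
[318.80566457 227.36181173]
[ 281  202   71   45 2670] ((58.0, 47.0), (44.0, 70.0), 90.0)
```

```bash
python3 -m jog '20 0 1 0;40 0 1 0;52 0 1 0;60 0 1 0;65 0 1 0;65 0 1 0;65 0 1 0;65 0 1 0'| sed -n '2p;4p'; python3 -m jog '0 0 0 0;0 0 0 0;0 0 0 0;0 0 0 0;0 0 0 0;0 0 0 0;0 0 0 0;0 0 0 0' 0 70| sed -n '4,5p'; python3 -c "
from h import *
go(.5642,.0179,.0045,86.34)"
```

```text
ee_pos: [0.4389, -0.0087, 0.0053]
wrist_force: [0.5, 0.1, 0.5]
wrist_force: [-1.7, -1.2, 6.4]
opening: 0.0485
t 70.0 tcp [438.9  -8.8   5.6] heading y 102.7  row: 1.2 -1.5 128.1 16.4  q6 -14 F [-1.7 -1.2  6.4] op 0.0485
```

```bash
python3 -m jog '0 0 10 2;0 0 24 5;0 0 38 8;0 0 53 11;0 0 68 14;0 0 83 16.4;0 -1 98 16.4;0 -1.5 110 16.4'| sed -n '2p;4p';python3 -c "
from h import *
go(.5642,.0179,.0045,86.34)"
```

```text
ee_pos: [0.5461, 0.0139, 0.0056]
wrist_force: [-8.0, -1.8, 12.0]
t 71.0 tcp [546.1  13.9   5.6] heading y 86.3  row: 1.1 5.2 17.8 -0.0  q6 5 F [-8.  -1.8 12. ] op 0.0482
```

```bash
python3 -m jog '0 2 3 0;0 3.5 6 0;0 5.2 9 0;0 5.2 11 0;0 5.2 13 0;0 5.2 15 0;0 5.2 16.5 0;0 5.2 18 0'| sed -n '2p;4p';python3 -m jog '0 0 1 0;0 0 2 0;0 0 3 0;0 0 4 0;0 0 4 0;0 0 4 0;0 0 4 0;0 0 4 0'| sed -n '2p;4p';python3 -c "
from h import *
go(.5642,.0179,.0045,86.34)"
```

```text
ee_pos: [0.5638, 0.0181, 0.0056]
wrist_force: [-7.6, -0.3, 8.9]
ee_pos: [0.5671, 0.0179, 0.0056]
wrist_force: [-10.7, 0.5, 12.5]
t 73.0 tcp [567.1  17.9   5.6] heading y 86.3  row: 1.1 -0.2 -2.9 -0.0  q6 5 F [-10.7   0.5  12.5] op 0.0485
```

```bash
python3 -m jog '0 0 0.5 0;0 0 1 0;0 0 1 0;0 0 1 0;0 0 1 0;0 0 1 0;0 0 1 0;0 0 1 0'| sed -n '2p;4p'; python3 -m jog '0 0 -1 0;0 0 -1 0;0 0 -1 0;0 0 -1 0;-20 0 -1 0;-45 0 -1 0;-66 0 -1 0;-66 0 -1 0' 0.8 | sed -n '2p;4,5p';python3 -c "
from h import *
go(.4538,.1551,.07,81.6)"
```

```text
ee_pos: [0.5671, 0.0179, 0.0056]
wrist_force: [-17.0, 0.8, 16.1]
ee_pos: [0.5696, 0.0178, 0.0724]
wrist_force: [-0.5, 0.5, -0.4]
opening: 0.0683
t 75.0 tcp [569.6  17.8  72.4] heading y 86.3  row: 2.1 129.6 -124.4 4.7  q6 5 F [-0.5  0.5 -0.4] op 0.0683
```

```bash
python3 -m jog '0 0 -40 2;0 40 -80 4;0 90 -110 4.7;1 129.6 -124.4 4.7;1 129.6 -124.4 4.7;1 129.6 -124.4 4.7;1 129.6 -124.4 4.7;1 129.6 -124.4 4.7'| sed -n '2p';python3 -c "
from h import *
go(.4538,.1551,.0045,81.6)
c=snap('wrist','w11'); P=px(c,[.4538,.1551,.024]); print(P)
g=c['color'].astype(int).sum(2)
x0,y0=int(P[0])-60,int(P[1])-50
m=(g[y0:y0+85,x0:x0+120]<230).astype(np.uint8); n,l,st,ce=cv2.connectedComponentsWithStats(m)
for k,s in enumerate(st[1:],1):
  if s[4]>150: print(s+[x0,y0,0,0,0],cv2.minAreaRect(np.argwhere(l==k)[:,::-1].astype(np.float32)))"
```

```text
ee_pos: [0.453, 0.1543, 0.0697]
t 76.0 tcp [453.  154.3  69.7] heading y 81.5  row: 65.2 0.9 0.7 -0.1  q6 27 F [ 0.1  0.5 -0.3] op 0.0686
[319.30703291 226.63446569]
[ 282  202   71   45 2619] ((58.18999099731445, 48.279197692871094), (43.59110641479492, 70.07152557373047), 89.0759506225586)
```

```bash
python3 -m jog '20 0 1 0;40 0 1 0;52 0 1 0;60 0 1 0;65 0 1 0;65 0 1 0;65 0 1 0;65 0 1 0'| sed -n '2p;4p'; python3 -m jog '0 0 0 0;0 0 0 0;0 0 0 0;0 0 0 0;0 0 0 0;0 0 0 0;0 0 0 0;0 0 0 0' 0 70| sed -n '4,5p'; python3 -c "
from h import *
go(.5709,.1227,.0045,86.34)"
```

```text
ee_pos: [0.454, 0.1551, 0.0053]
wrist_force: [0.4, -0.4, 0.3]
wrist_force: [-2.2, -1.2, 6.8]
opening: 0.0484
t 78.0 tcp [453.9 155.    5.6] heading y 81.6  row: 1.1 -14.9 120.4 -4.7  q6 27 F [-2.2 -1.2  6.8] op 0.0484
```

```bash
python3 -m jog '0 -1 10 -1;0 -2 24 -2;0 -4 38 -3;0 -6 53 -4;0 -8 68 -4.7;0 -10 83 -4.7;0 -12 96 -4.7;0 -14 106 -4.7'| sed -n '2p;4p';python3 -c "
from h import *
go(.5709,.1227,.0045,86.34)"
```

```text
ee_pos: [0.5564, 0.126, 0.0056]
wrist_force: [-6.9, 1.7, 9.3]
t 79.0 tcp [556.4 126.    5.6] heading y 86.3  row: 1.1 -2.4 14.7 0.0  q6 16 F [-6.9  1.7  9.3] op 0.0481
```

```bash
python3 -m jog '0 -1 3 0;0 -2 6 0;0 -2.4 8 0;0 -2.4 10 0;0 -2.4 12 0;0 -2.4 13 0;0 -2.4 14 0;0 -2.4 15 0'| sed -n '2p;4p';python3 -m jog '0 0 1 0;0 0 2 0;0 0 3 0;0 0 4 0;0 0 4 0;0 0 4 0;0 0 4 0;0 0 4 0'| sed -n '2p;4p';python3 -m jog '0 0 0.5 0;0 0 1 0;0 0 1 0;0 0 1 0;0 0 1 0;0 0 1 0;0 0 1 0;0 0 1 0'| sed -n '2p;4p';python3 -c "
from h import *
go(.5709,.1227,.0045,86.34)"
```

```text
ee_pos: [0.5705, 0.1225, 0.0056]
wrist_force: [-7.6, 0.7, 9.4]
ee_pos: [0.573, 0.1223, 0.0056]
wrist_force: [-16.9, 1.6, 15.3]
ee_pos: [0.573, 0.1223, 0.0056]
wrist_force: [-21.0, 1.4, 18.4]
t 82.0 tcp [573.  122.3   5.6] heading y 86.4  row: 1.1 0.3 -2.1 0.0  q6 16 F [-21.    1.4  18.4] op 0.0486
```

```bash
python3 -m jog '0 0 -1 0;0 0 -1 0;0 0 -1 0;0 0 -1 0;-20 0 -1 0;-45 0 -1 0;-66 0 -1 0;-66 0 -1 0' 0.8 | sed -n '2p;4,5p';python3 -c "
from h import *
go(.4379,.2862,.07,76.9)"
```

```text
ee_pos: [0.5764, 0.1222, 0.0724]
wrist_force: [0.1, -0.4, -0.6]
opening: 0.0683
t 83.0 tcp [576.4 122.2  72.4] heading y 86.3  row: 2.1 154.7 -148.8 9.4  q6 16 F [ 0.1 -0.4 -0.6] op 0.0683
```

```bash
python3 -m jog '0 0 -40 2;0 40 -80 5;0 90 -115 9.4;1 130 -148.8 9.4;1 154.7 -148.8 9.4;1 154.7 -148.8 9.4;1 154.7 -148.8 9.4;1 154.7 -148.8 9.4'| sed -n '2p';python3 -c "
from h import *
go(.4379,.2862,.0045,76.9)
c=snap('wrist','w12'); P=px(c,[.4379,.2862,.024]); print(P)
g=c['color'].astype(int).sum(2)
x0,y0=int(P[0])-60,int(P[1])-50
m=(g[y0:y0+85,x0:x0+120]<230).astype(np.uint8); n,l,st,ce=cv2.connectedComponentsWithStats(m)
for k,s in enumerate(st[1:],1):
  if s[4]>150: print(s+[x0,y0,0,0,0],cv2.minAreaRect(np.argwhere(l==k)[:,::-1].astype(np.float32)))"
```

```text
ee_pos: [0.4369, 0.285, 0.0695]
t 84.0 tcp [436.9 285.   69.5] heading y 76.8  row: 65.0 1.4 0.7 -0.1  q6 46 F [ 0.4 -0.9 -0.1] op 0.0687
[319.90765487 226.66363957]
[ 284  201   71   44 2657] ((60.0, 46.5), (43.0, 70.0), 90.0)
```

```bash
python3 -m jog '20 1 1 0;40 1 1 0;52 1 1 0;60 1 1 0;65 1 1 0;65 1 1 0;65 1 1 0;65 1 1 0'| sed -n '2p;4p'; python3 -m jog '0 0 0 0;0 0 0 0;0 0 0 0;0 0 0 0;0 0 0 0;0 0 0 0;0 0 0 0;0 0 0 0' 0 70| sed -n '4,5p'; python3 -c "
from h import *
go(.5776,.2275,.0045,86.34)"
```

```text
ee_pos: [0.4382, 0.2869, 0.0053]
wrist_force: [-0.6, 0.1, 0.1]
wrist_force: [-2.1, -2.1, 6.2]
opening: 0.0485
t 86.0 tcp [438.2 286.8   5.7] heading y 76.9  row: 1.2 -26.2 149.2 -9.4  q6 46 F [-2.1 -2.1  6.2] op 0.0485
```

```bash
python3 -m jog '0 -2 12 -1;0 -4 28 -3;0 -8 46 -5;0 -12 64 -7;0 -16 82 -8;0 -19 100 -9.4;0 -22 117 -9.4;0 -25 133 -9.4'| sed -n '2p;4p';python3 -c "
from h import *
go(.5776,.2275,.0045,86.34)"
```

```text
ee_pos: [0.5622, 0.2325, 0.0057]
wrist_force: [-4.1, 1.8, 7.0]
t 87.0 tcp [562.2 232.5   5.7] heading y 86.3  row: 1.2 -4.0 15.7 -0.0  q6 26 F [-4.1  1.8  7. ] op 0.0486
```

```bash
python3 -m jog '0 -1 3 0;0 -2 6 0;0 -3 8 0;0 -4 10 0;0 -4 12 0;0 -4 14 0;0 -4 15 0;0 -4 16 0'| sed -n '2p;4p';python3 -m jog '0 0 1 0;0 0 2 0;0 0 3 0;0 0 4 0;0 0 4 0;0 0 4 0;0 0 4 0;0 0 4 0'| sed -n '2p;4p';python3 -m jog '0 0 0.5 0;0 0 1 0;0 0 1 0;0 0 1 0;0 0 1 0;0 0 1 0;0 0 1 0;0 0 1 0'| sed -n '2p;4p';python3 -c "
from h import *
go(.5776,.2275,.0045,86.34)"
```

```text
ee_pos: [0.5771, 0.2275, 0.0056]
wrist_force: [-5.3, -0.3, 7.9]
ee_pos: [0.5804, 0.2273, 0.0057]
wrist_force: [-9.1, 0.2, 9.2]
ee_pos: [0.5805, 0.2272, 0.0056]
wrist_force: [-13.5, -0.2, 12.8]
t 90.0 tcp [580.5 227.2   5.6] heading y 86.4  row: 1.2 0.1 -2.9 0.0  q6 25 F [-13.5  -0.2  12.8] op 0.0482
```

Unit 1 is flush too. Release, retract and look at the row.

```bash
python3 -m jog '0 0 -1 0;0 0 -1 0;0 0 -1 0;0 0 -1 0;-20 0 -1 0;-45 0 -1 0;-66 0 -1 0;-66 0 -1 0' 0.8 | sed -n '2p;4,5p'; python3 -m jog '-20 -40 -40 0;-40 -80 -80 0;-80 -120 -120 0;-120 -160 -160 0;-160 -200 -200 0;-180 -220 -200 0;-180 -220 -200 0;-180 -220 -200 0' 0| sed -n '2p'; python3 - <<'E'
from h import *
import seg
a=snap('wrist','w13')["color"]; b=snap('top','t13')["color"]
A=cv2.resize(a[170:400],None,fx=1.25,fy=1.25)[:,:,::-1]; B=cv2.resize(b[140:225,225:460],None,fx=3.4,fy=3.4,interpolation=cv2.INTER_CUBIC)[:,:,::-1]
cv2.imwrite('pics/c13.png',np.vstack([A,B[:,:800] if B.shape[1]>=800 else np.pad(B,((0,0),(0,800-B.shape[1]),(0,0)))]))
seg.units('t13',.028)
E
```

```text
ee_pos: [0.5829, 0.2275, 0.074]
wrist_force: [0.0, 0.1, -0.3]
opening: 0.0682
ee_pos: [0.368, 0.0204, 0.2502]
[609.6 120.6  75.9  44.6  89.9]
[606.   14.2  78.4  51.9  89.7]
[602.6 -90.1  77.8  58.2  89.9]
[ 599.5 -194.1   77.7   64.8   89.5]
```

View pics/c13.png

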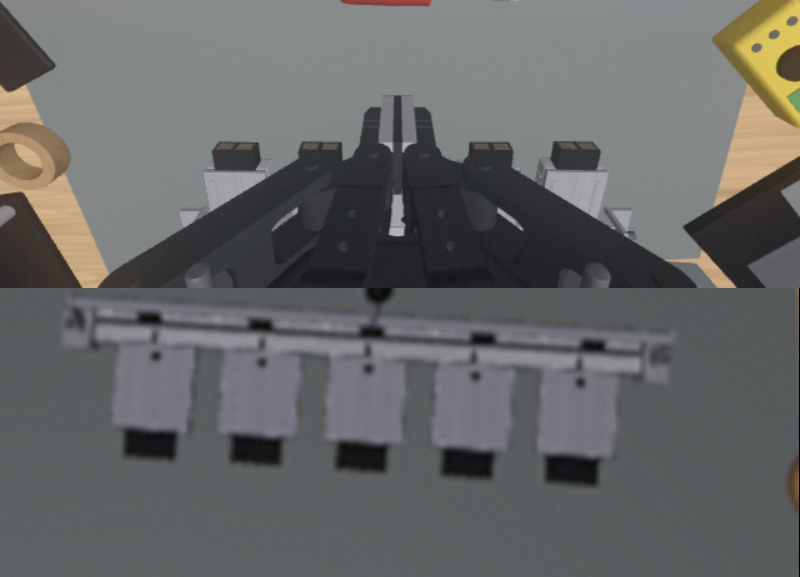

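The row looks right. Units are flush, and each cover dot lines up with its mark (155, 262, 368, 475 and 580 px). Now I'll locate the knob in its up position.

```bash
python3 - <<'E'
from h import *
c=load('t13'); g=c["color"].astype(int).sum(2)[130:150,325:348]; print(g[::1,::1][:, 4:20])
m=g<150; v,u=np.nonzero(m); print(u.mean()+325,v.mean()+130,len(u)); print(knob(c,u.mean()+325,v.mean()+130), w(c,u.mean()+325,v.mean()+130,.161))
go(.692,.0094,.145,86.34)
E
```

```text
[[269 268 270 272 269 270 272 271 270 270 270 269 269 271 271 270]
 [269 272 272 272 269 270 273 268 270 269 270 269 270 269 270 271]
 [273 269 270 270 272 271 269 270 273 271 272 270 273 271 271 271]
 [269 272 273 273 271 273 273 276 274 270 274 269 273 270 270 271]
 [273 273 272 273 275 272 271 273 271 270 273 274 271 275 271 271]
 [272 271 272 275 266 268 252 243 244 261 276 274 273 271 270 272]
 [273 272 271 268 241 211 179 166 166 203 250 271 274 272 270 273]
 [271 274 270 246 178 113  80  66  70 112 201 257 272 272 274 271]
 [273 276 267 205 120  55  40  34  27  53 131 214 265 275 273 270]
 [274 280 266 182  83  45  56  56  50  30  76 173 252 269 273 272]
 [273 280 261 173  71  55  75  72  56  36  56 152 244 274 272 272]
 [274 280 267 179  77  55  67  64  52  30  71 175 251 274 273 271]
 [275 277 268 196 106  53  39  48  40  58 125 214 267 275 273 273]
 [273 275 273 235 163 106  71  57  77 132 203 254 275 274 271 273]
 [274 276 279 267 234 200 157 132 176 221 259 275 277 270 275 273]
 [270 270 275 276 267 262 219 194 240 270 276 278 277 275 276 274]
 [251 267 274 271 267 264 232 213 251 269 272 272 268 269 268 271]
 [266 274 284 283 270 254 224 223 249 256 255 253 250 256 256 251]
 [328 327 327 320 292 255 229 263 288 292 288 286 279 280 276 274]
 [357 354 357 353 315 262 249 312 347 348 345 343 339 335 337 330]]
336.0 140.08695652173913 46
(array([0.70336865, 0.00907727, 0.15305199]), np.float64(1.4943431913028653), np.float64(0.1276095648240618)) [0.70154113 0.00963612 0.161     ]
t 92.2 tcp [367.8  20.7 249.6] heading y 86.4  row: 104.0 9.4 324.4 0.0  q6 7 F [ 0.3 -0.8 -0.2] op -0.0002
```

```bash
python3 -m jog '0 0 45 0;10 0 95 0;20 5 150 0;30 9 205 0;40 9.4 260 0;60 9.4 310 0;60 9.4 326 0;60 9.4 326 0' 0.8| sed -n '2p';python3 -c "
from h import *
go(.694,.0098,.138,86.34)"
```

```text
ee_pos: [0.6942, 0.0096, 0.1877]
t 93.2 tcp [694.2   9.6 187.7] heading y 86.4  row: 49.7 0.3 0.0 0.0  q6 4 F [-0.  -0.   0.2] op 0.0683
```

```bash
python3 -m jog '20 0 0 0;40 0 0 0;50 0 0 0;50 0 0 0;50 0 0 0;50 0 0 0;50 0 0 0;50 0 0 0' | sed -n '2p;4p'; python3 -m jog '0 0 0 0;0 0 0 0;0 0 0 0;0 0 0 0;0 0 0 0;0 0 0 0;0 0 0 0;0 0 0 0' 0 60| sed -n '4,5p'; python3 -m jog '-1.5 0 -12 0;-2 0 -23.5 0;-1.5 0 -35 0;0 0 -47 0;2.6 0 -58.5 0;6 0 -70 0;10.7 0 -81 0;16 0 -91 0' | sed -n '2p;4,5p'
```

```text
ee_pos: [0.6939, 0.0087, 0.1411]
wrist_force: [-0.1, -0.7, -0.3]
wrist_force: [-0.1, 6.9, 1.7]
opening: 0.0231
ee_pos: [0.6026, 0.0145, 0.1249]
wrist_force: [0.2, 0.4, 0.6]
opening: 0.0001
```

The grip was lost on the way. Where is the bar now?

```bash
python3 -m jog '0 0 0 0;0 0 0 0;0 0 0 0;0 0 0 0;0 0 0 0;0 0 0 0;0 0 0 0;0 0 0 0' | sed -n '4,5p'; python3 - <<'E'
from h import *
a=snap('side','s14')["color"]; b=snap('top','t14')["color"]
A=cv2.resize(a[130:260,250:450],None,fx=4,fy=4,interpolation=cv2.INTER_CUBIC)[:300,:,::-1]
B=cv2.resize(b[135:225,225:460],None,fx=3.4,fy=3.4,interpolation=cv2.INTER_CUBIC)[:,:,::-1]
A=cv2.resize(a[135:215,290:490],None,fx=3.995,fy=3.7,interpolation=cv2.INTER_CUBIC)[:,:,::-1]
cv2.imwrite('pics/c14.png',np.vstack([A[:,:799],B[:,:799]]))
E
```

```text
wrist_force: [-0.2, -0.2, -0.6]
opening: 0.0001
```

View pics/c14.png

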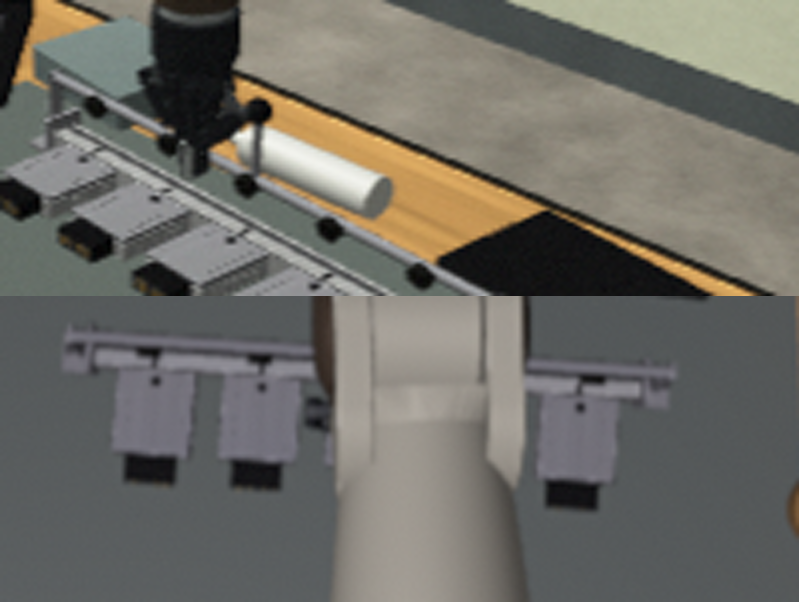

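The bar fell back to its up stop, with the knob at (259,110) in the side view. I had left too little pad on the rail side, so I'll regrip it centred.

```bash
python3 -m jog '-40 0 0 0;-65 0 0 0;-65 0 40 0;-65 0 80 0;-65 0 101 0;-65 0 101 0;-65 0 101 0;-65 0 101 0' 0.8| sed -n '2p;5p';python3 -c "
from h import *
go(.703,.0095,.138,86.34)"
```

```text
ee_pos: [0.7032, 0.0082, 0.1905]
opening: 0.0685
t 98.2 tcp [703.2   8.2 190.5] heading y 86.3  row: 52.5 1.3 -0.3 -0.0  q6 4 F [ 0.5  1.1 -0.4] op 0.0685
```

```bash
python3 -m jog '20 1 0 0;40 1 0 0;52 1 0 0;52 1 0 0;52 1 0 0;52 1 0 0;52 1 0 0;52 1 0 0' | sed -n '2p;4p'; python3 -m jog '0 0 0 0;0 0 0 0;0 0 0 0;0 0 0 0;0 0 0 0;0 0 0 0;0 0 0 0;0 0 0 0' 0 70| sed -n '4,5p'; python3 -m jog '-1 0 -6 0;-1.5 0 -12 0;-2 0 -18 0;-2 0 -23.5 0;-2 0 -29 0;-1.5 0 -35 0;-1 0 -41 0;0 0 -47 0' | sed -n '2p;4,5p'
```

```text
ee_pos: [0.7039, 0.0091, 0.1381]
wrist_force: [0.5, 0.0, -0.3]
wrist_force: [0.4, 0.2, 0.4]
opening: 0.0001
ee_pos: [0.6565, 0.0121, 0.1378]
wrist_force: [-0.5, 0.2, 0.2]
opening: 0.0
```

```bash
python3 - <<'E'
from h import *
c=load('s14'); print(knob(c,290+(259+.5)/3.995-.5,135+(110+.5)/3.7-.5))
c=snap('side','s15'); im=c['color'].astype(int).sum(2)
g=(im[130:200,330:375]<140).astype(np.uint8); n,l,st,ce=cv2.connectedComponentsWithStats(g)
for s,q in zip(st[1:],ce[1:]):
  if s[4]>8: print(s,q+[330,130],knob(c,*(q+[330,130])))
E
```

```text
(array([0.68342296, 0.01035311, 0.1632365 ]), np.float64(1.333956489643723), np.float64(0.13534562929152746))
[  6   0  39  44 701] [349.85592011 148.69900143] (array([0.65792227, 0.01198429, 0.23465107]), np.float64(1.1967459761561967), np.float64(0.2076281022239227))
```

At the last check the bar was at 1.33 rad, so the shut fingers have just pushed it over from behind and it is swinging down. I'll retract clear and look.

```bash
python3 -m jog '0 0 0 0;0 0 0 0;-20 0 0 0;-40 0 0 0;-60 0 0 0;-80 0 0 0;-80 0 0 0;-80 0 0 0' | sed -n '2p;4,5p';python3 -m jog '0 40 0 0;0 90 0 0;0 140 -20 0;0 180 -60 0;0 220 -110 0;0 260 -150 0;0 300 -190 0;0 300 -190 0' | sed -n '2p;4,5p'; python3 - <<'E'
from h import *
import seg
a=snap('side','s16')["color"]; b=snap('top','t16')["color"]
A=cv2.resize(a[135:225,290:490],None,fx=4,fy=3.5,interpolation=cv2.INTER_CUBIC)[:,:,::-1]
B=cv2.resize(b[140:225,225:460],None,fx=3.4,fy=3.4,interpolation=cv2.INTER_CUBIC)[:,:,::-1]
cv2.imwrite('pics/c16.png',np.vstack([A[:,:799],B[:,:799]]))
seg.units('t16',.028)
E
```

```text
ee_pos: [0.6569, 0.0121, 0.2168]
wrist_force: [0.0, -0.7, 0.1]
opening: 0.0002
ee_pos: [0.484, 0.3261, 0.217]
wrist_force: [0.7, 0.6, 0.4]
opening: 0.0002
[599.4 -54.5 426.3  64.6  89.9]
```

View pics/c16.png

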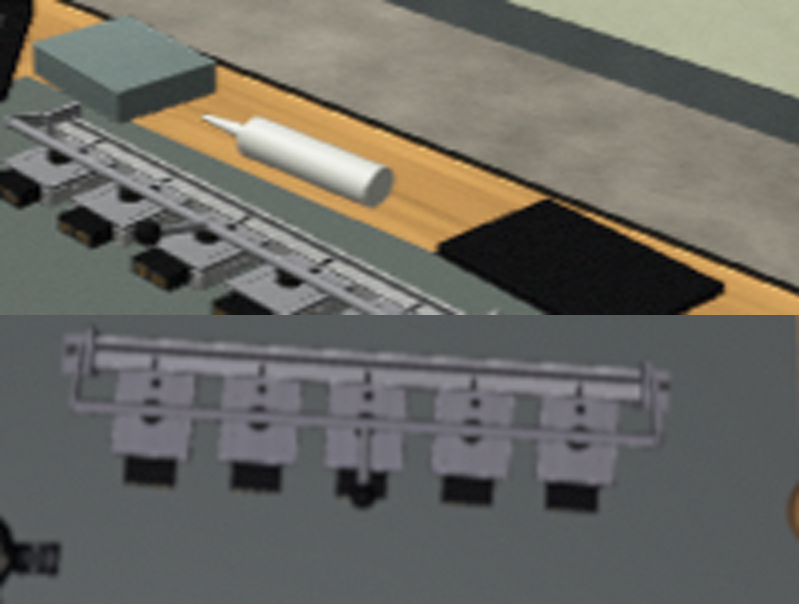

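```bash
python3 - <<'E'
from h import *
c=load('s16'); print("side",knob(c,290+(148+.5)/4-.5,135+(231+.5)/3.5-.5))
c=load('t16'); print("top z65",w(c,225+(363+.5)/3.4-.5,140+(493-315+.5)/3.4-.5,.065),px(c,CO-CX*.130+[0,0,.065])) 
print(px(load('s16'),CO-CX*.130+[0,0,.065]), 290+148.5/4-.5,135+231.5/3.5-.5)
a=load('t13')["color"][165:200,250:420].astype(int); b=c["color"][165:200,250:420].astype(int)
def cent(x0,x1,c):
    g=load(c)["color"].astype(int).sum(2)[176:205,x0:x1]; wt=np.clip(150-g,0,None); wt[:, :]=wt; v,u=np.indices(g.shape); return (u*wt).sum()/wt.sum()+x0,(v*wt).sum()/wt.sum()+176
for x0,x1 in((258,282),(290,312),(352,374),(383,406)): print(cent(x0,x1,'t13'),cent(x0,x1,'t16'))
E
```

```text
side (array([0.55168278, 0.01878002, 0.06645743]), np.float64(0.017967050646590932), np.float64(0.1322886974165224))
top z65 [0.55300699 0.01908617 0.065     ] [331.44877839 193.4591383 ]
[325.89605468 201.34456338] 326.625 200.64285714285714
(np.float64(268.70356378289887), np.float64(185.41367585946355)) (np.float64(268.71593304401733), np.float64(185.41103533787972))
(np.float64(299.866936026936), np.float64(187.14383838383839)) (np.float64(299.9061224489796), np.float64(187.1506254114549))
(np.float64(362.0780433159074), np.float64(191.11550908638287)) (np.float64(362.0780696395846), np.float64(191.03848503359805))
(np.float64(392.75394248608535), np.float64(192.99744897959184)) (np.float64(392.7855124872867), np.float64(192.89705051418238))
```

Bar angle is about 0.02 rad, the sockets did not move when the bar landed, and the arm is clear. Handing in.

```bash
python3 -c "
from h import *
print(status.get_obs()['time']); print(bot.job_done())"
```

```text
103.4
the job is handed in; nothing more can be done
None
```

I handed the job in at 103.4 s with all five units in the row and the bar down on them. The system gave no verdict.

**What I did:** I swung the bar up and pressed all five covers. Unit 1 was knocked aside early in the run, so I found it again. I slid the units by their sockets to marks 1–5, pushed each flush against the rail, and swung the bar down.

**Last checks:**
- **Covers:** each stopped solidly at about 28 mm under 15–27 N. Unit 3 took 27 N, above the 12–20 N you gave as harmless.
- **Units:** each met the rail with a 13–21 N push. In the top picture every cover dot lines up with its mark to within about 2 mm.
- **After the bar landed:** the sockets of units 1, 2, 4 and 5 moved 0.1 pixel or less. Unit 3's socket was hidden by the knob, so I checked it only by eye.
- **Bar:** down at about 0.02 rad by the side camera.
- **Arm:** clear of everything.

**What went wrong:**
- **Swinging up:** the knob slipped out of the grip on every lift, so the bar fell back four times onto empty space. On the fifth lift it slipped forward, and I pushed it up with shut fingers.
- **Swinging down:** the first grip on the knob slipped and the second missed it. The shut fingers then pushed the bar over from behind, so it fell freely onto the row instead of being lowered.
- **Bystanders:** I did not measure them at the end. I never worked against any of them.

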